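# Turn a drained sample cup mouth-up and stand it in the carrier's free cell

### The arm

A 6-joint arm with a two-finger parallel gripper is mounted at the origin on a cart in front of the work surface, level with it; the furniture and walls round the work are solid. World frame = base frame: x ahead of the robot, y to its left, z up, the work surface at z = 0. Lengths are in m, angles in degrees, forces in N, time in s.
With the tool pointing down it reaches from about 0.3 to 0.75 m from the base axis. Payload 8.5 kg.
Tool frame: the origin (TCP) lies midway between the tips of the shut fingers; the grasp point (between the pads) lies behind it (grasp_offset is the z of the grasp point in the tool frame, in m); z points along the fingers, y is the direction in which the jaws open and shut (so a half turn about z gives the same grasp; the last joint's range is limited). The gripper opens to 85 mm and grips with 20 to 120 N. Pads are 22 mm wide; open, the fingers measure 114 mm over their backs; the gripper's body (76 mm by 85 mm) begins 54 mm behind the grasp point. The pads swing forward as they close: fully open they stand 13 mm farther back than shut.
Start: joints at [59.399, 21.807, 74.336, -0, 83.858, -12.336], TCP at [0.172, 0.522, 0.231] pointing down, gripper open.
Joint ranges: [-178.18, 178.18], [-50.72, 133.34], [12.68, 142.11], [-81.47, 261.47], [9.98, 163.14], [-165.26, 165.26]. Speed limits (degrees/s): [136.94, 136.94, 180, 180, 180, 180].

### API

Orientations are given as a 3x3 rotation matrix whose columns are the frame's x, y, z axes.
In Python, from rig import * gives the robot as it stands.
- The arm moves only by the shell command python3 -m pendant 'ROWS' [FORCE]. ROWS is JSON, one flat list of numbers, 7 for each row, row after row: the finger opening in mm, from 0 to 85.4, then the shift along the tool's x, y, z in units of 50 mm (1.0 is 50 mm), then the turn, a rotation vector about the tool's x, y, z in units of 8 degrees (1.0 is 8 degrees). In form: [hand, dx, dy, dz, wx, wy, wz, hand, dx, dy, dz, wx, wy, wz, ...]. A call has 1 to 12 rows; each row shifts and turns the commanded pose from where the row before left it, along the tool's axes as they then stand; what a row does not reach is not made up. A row lasts 1/10 s, in which the tool goes at most 50 mm and 8.59 degrees, less where a joint would pass 70% of its speed; a pose out of reach is approached as far as the arm can. A call is refused whole if a number of a shift passes 1 or a number of a turn 1, either way. A call with a gripper value outside its range is refused whole. The fingers move at their own pace and stop on an object; FORCE is the grip in N (left out, the last holds). Time passes only in rows, so rows that do not move let the fingers close. It gives the time, the measured TCP pose, the force and the opening at its end, in the units of the state.
- observe(): the state, without advancing time (a new reading comes with each control period).
- get_image(name): name is "side" or "top"; returns a dict with "frame" (384x512x3 uint8, red, green, blue), "depth" (384x512 float32, m along the optical axis (not along the pixel's ray), 0 where there is no reading), "K" (3x3 intrinsics, pixels), "rvec" (rotation vector, rad) and "tvec" (3), from world to camera coordinates, as OpenCV has them. Camera axes: x right, y down, z forward; pixel columns grow to the right and rows downward; lengths in m; the calibration is good to about 2 mm. A picture is of the moment at which its call begins.
- close_job(): hands the job in, once; it reports no verdict.
The state is a dict: "time_s": time; "q": joint angles; "qvel": joint speeds; "joint_efforts": joint torques, N m; "position": TCP position; "tool_rot": TCP orientation; "ft_force": force on the tool from outside, world axes, zero at the start; "wrist_torque": the same for the moment, N m; "grip_width": finger opening in m.
Only numpy, scipy, OpenCV 4.12 (cv2) and the standard library are available. Lean on these libraries where they do the work, as an engineer would, in place of code of your own. Each camera call takes 0.05 s, during which the arm holds its last target.

### The job

The clean sample cup is still standing mouth-down on the draining mat. Turn it over and stand it mouth-up in the empty cell of the steel carrier, flat on the cell floor, ready for the next sample. Set it down gently without dropping or forcing it, and leave the filled cups, the bottle and the other things on the mat where they are.

Things in the scene. Friction and masses are not known exactly. Their poses are not given: they have to be found in the camera images.
- cup: the empty sample cup of thin clear plastic, tapered, no lid: 42 mm tall, 55 mm across the rim, 44 mm across the base, outer wall straight between (leans about 8 deg), wall 1 to 2 mm, 24 to 42 g. Origin: centre of the outside of its base; +z runs along its axis from the base to the mouth. At the start it stands mouth-down on the draining mat, so +z points down and the origin is its highest point.
- mat: grey ribbed draining mat, fixed, 215 x 190 mm (its x by y). Origin: centre of its underside; z up. Ribs along its y, 3 mm wide, 3 mm high, at x = 8.5, 25.5, 42.5, 59.5, 76.5, 93.5 mm either side of the centre; things stand on their tops, 7 mm above the worktop. A cup laid on its side along the ribs, over the middle of a gap (x = 0, 17, 34, 51, 68 mm either side), stays. Rim 10 mm high.
- carrier: fixed stainless carrier, four cells in a row along its y; 72 mm (its x) by 275 mm, plus end tabs. Origin: centre of its underside, on the worktop; z up. Cell floor 6 mm above the worktop; cells are 65 mm square inside, centres 68 mm apart at y = -102, -34, 34, 102 mm. Lips along the front and back rise 15 mm above the cell floor, dividers between cells 30 mm, end panels 40 mm.
- free_cell_floor (a point): centre of the floor of the one empty cell of the carrier, 6 mm above the worktop; which of the four cells it is varies
- filled_cup_a: filled sample cup with pressed-on lid, greenish content, 59 mm across the lid, 45 mm tall, standing in a cell. Origin: centre of its base; z up.
- filled_cup_b: filled sample cup with pressed-on lid, pinkish content, 59 mm across the lid, 45 mm tall, standing in a cell. Origin: centre of its base; z up.
- bottle: white dropper bottle, 33 mm across, 67 mm tall, standing in a cell. Origin: centre of its base; z up.
- spatula: rinsed lab spatula with a blue handle, 18 x 170 x 10 mm, lying along the mat's far side; to be left there. Origin: centre of its underside.
- cap: small blue screw cap, 28 mm across, 12 mm tall, drying on the mat between cup and spatula; to be left there. Origin: centre of its underside.
There are look-alikes about, which are no part of the job. Leave any black or brown look-alike of the cup alone.

How it is judged (in metres and radians):
At the end, for the whole second after the job is handed in: The cup stands mouth-up (within 7 degrees) on the floor of the carrier's free cell, its base within 15 mm of the cell's centre and within 4 mm of the floor's height, let go and at rest (angle between cup's own z axis and vertical below 0.12 rad and horizontal distance between cup and free_cell_floor below 0.015 m and z of cup in the frame of carrier between 0.002 and 0.01 m and linear speed of cup below 0.02 m/s); the robot touches nothing.
It fails at once if the cup is dropped or flung (faster than 1.2 m/s) (linear speed of cup above 1.2 m/s).
It fails at once if the cup is forced into the carrier (over 40 N) (contact force between cup and carrier above 40 N).
It fails at once if a filled cup or the bottle in the carrier is shifted by over 20 mm or knocked over (distance of any of filled_cup_a, filled_cup_b, bottle from where it was at the start of the episode above 0.02 m or angle between any of filled_cup_a, filled_cup_b, bottle's own z axis and vertical above 0.3 rad).
It fails at once if the spatula or the cap is pushed over 30 mm across the mat (distance of any of spatula, cap from where it was at the start of the episode above 0.03 m).
It also fails if it takes over 64 s, if anything falls off the work surface, if the arm or the gripper's body presses on something with over 40 N, if the wrist force passes 120 N, or if a joint passes its speed limit or range.

## Working session

There is one attempt and no reset: what is moved stays moved. The work goes in short steps, Python scripts to look and compute and a shell command to move; the robot and the scene stay as the last step left them, time stands still between calls to the robot, and variables do not carry over. Pictures are saved under pics/ and viewed, and the job is handed in when it is done.

```bash
ls; mkdir -p pics
python3 - <<'E'
from rig import *
import cv2,numpy as np
s=observe();print(s)
for n in("side","top"):
    d=get_image(n);cv2.imwrite(f"pics/{n}0.png",d["frame"][:,:,::-1]);print(n,d["K"],d["rvec"],d["tvec"])
    R=cv2.Rodrigues(np.array(d["rvec"]))[0];print(-R.T@np.array(d["tvec"]).ravel(),R)
E
```

```text
pics
{'time_s': 0.0, 'q': array([ 5.93979441e+01,  2.18396910e+01,  7.43846606e+01,  1.09124748e-03,
        8.38582689e+01, -1.23366728e+01]), 'qvel': array([-0.05993142,  0.0071694 ,  0.00650396,  0.04362461,  0.0116747 ,
        0.00166225]), 'joint_efforts': array([-3.67409402e-04, -4.48455405e+01, -2.31279337e+01, -2.67510868e-04,
        4.72618281e-03,  2.19969604e-05]), 'position': array([0.17223276, 0.52202743, 0.2307245 ]), 'tool_rot': array([[-9.49614246e-01,  3.13420197e-01, -7.50381387e-04],
       [ 3.13420925e-01,  9.49613504e-01, -1.23152359e-03],
       [ 3.26587933e-04, -1.40465757e-03, -9.99998960e-01]]), 'ft_force': array([ 0.60289034, -0.21716675,  0.04781062]), 'wrist_torque': array([ 0.05684693, -0.06653966,  0.05417418]), 'grip_width': 0.08546637055643055}
side [[493.74459745   0.         253.96840645]
 [  0.         493.74459745 192.25919345]
 [  0.           0.           1.        ]] [ 0.49260749 -2.37044249  1.6195191 ] [0.47747647 0.14683699 1.3233145 ]
[-0.03038942  1.27213997  0.61761034] [[-0.91748868 -0.39776051  0.00105023]
 [-0.14557623  0.33333186 -0.93150278]
 [ 0.37016495 -0.85479614 -0.36373268]]
top [[370.55693403   0.         260.16998505]
 [  0.         370.55693403 195.1837866 ]
 [  0.           0.           1.        ]] [ 2.12309979 -2.14857266  0.19331566] [-0.01867144  0.51559406  0.9158022 ]
[ 0.35148245 -0.01521033  0.99050909] [[-0.01261112 -0.9998887   0.00797105]
 [-0.98525273  0.01106534 -0.17074726]
 [ 0.17064005 -0.01000681 -0.98528262]]
```

View pics/side0.png

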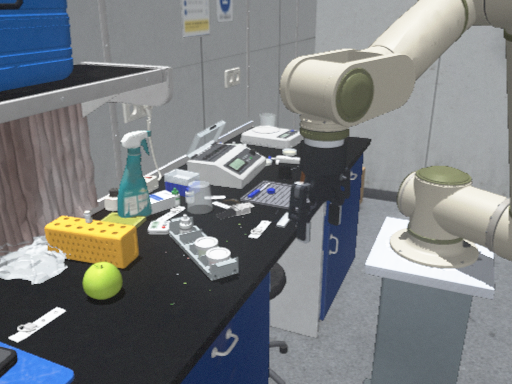

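View pics/top0.png

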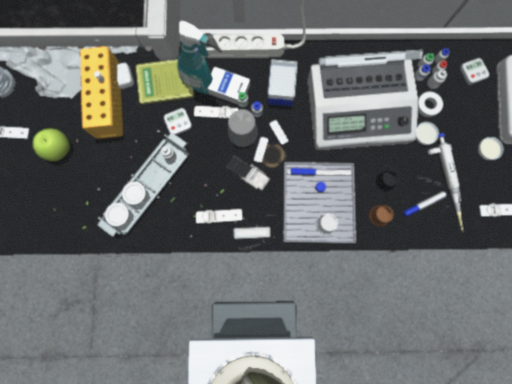

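```bash
cat > h.py <<'E'
from rig import *
import cv2,numpy as np
def cam(n):
    d=get_image(n);R=cv2.Rodrigues(np.array(d["rvec"],float))[0];t=np.array(d["tvec"],float).ravel()
    return d["frame"],d["depth"],np.array(d["K"]),R,t
def ray(c,u,v,z):
    K,R,t=c[2:];o=-R.T@t;r=R.T@np.linalg.inv(K)@[u,v,1];return o+r*(z-o[2])/r[2]
def proj(c,p):
    K,R,t=c[2:];q=K@(R@np.array(p)+t);return q[:2]/q[2]
def dep(c,u,v):
    K,R,t=c[2:];d=c[1][int(round(v)),int(round(u))];return R.T@(np.linalg.inv(K)@[u,v,1]*d-t)
def crop(c,x0,y0,x1,y1,f,name):
    cv2.imwrite("pics/"+name,cv2.resize(c[0][y0:y1,x0:x1,::-1],None,fx=f,fy=f,interpolation=cv2.INTER_CUBIC))
E
python3 - <<'E'
from h import *
a=cam("top");b=cam("side")
crop(a,270,150,410,255,5,"t_mat.png")
crop(a,90,125,200,240,5,"t_car.png")
crop(b,230,165,330,225,7,"s_mat.png");crop(b,150,200,250,285,7,"s_car.png")
E
```

```text
(no output)
```

View pics/t_mat.png

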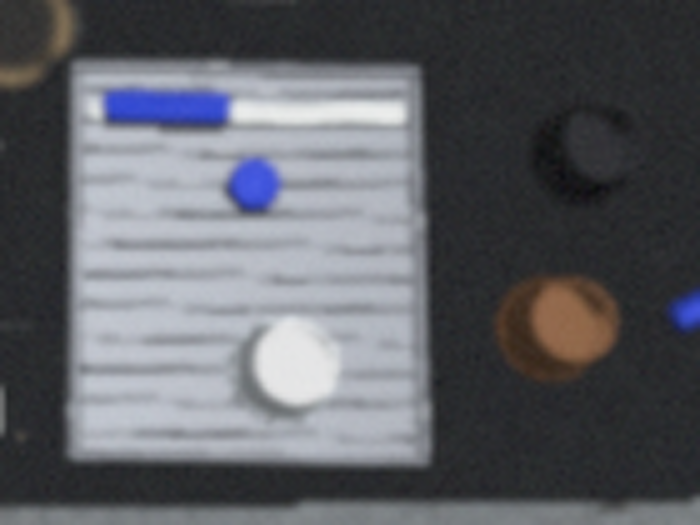

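View pics/t_car.png

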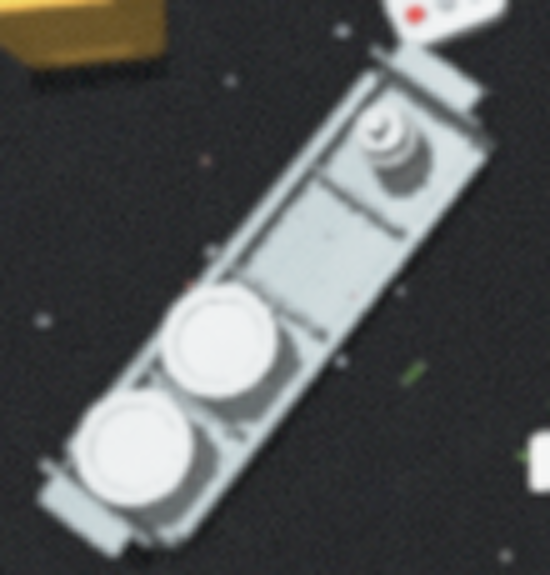

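View pics/s_mat.png

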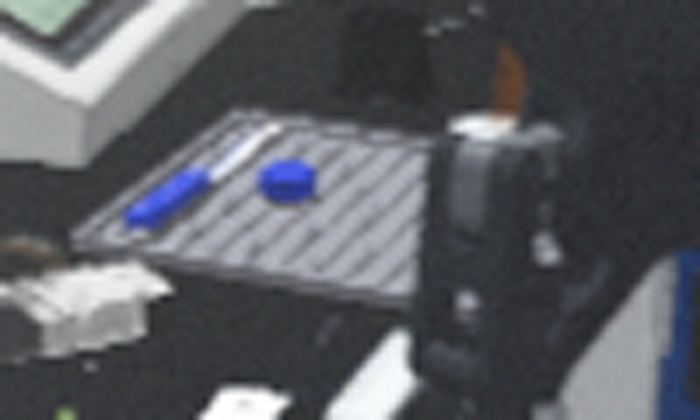

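View pics/s_car.png

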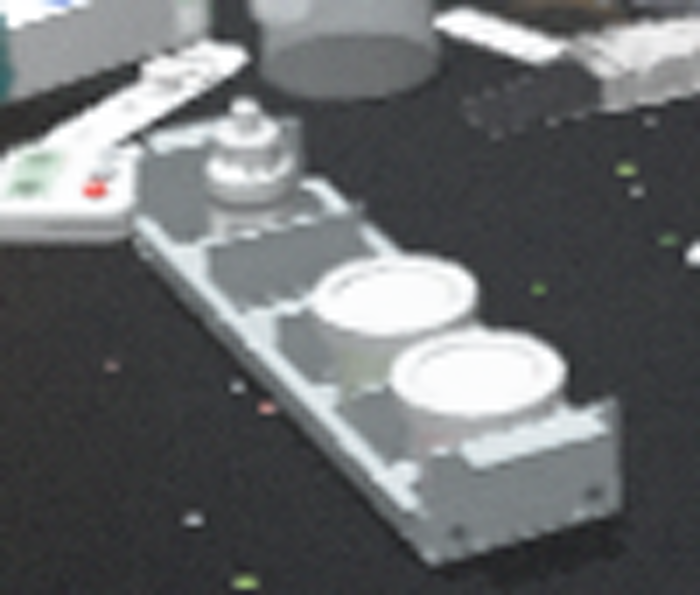

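Run:
```python
import rig;print([n for n in dir(rig) if n[0]!='_']); print(getattr(rig,'grasp_offset',None))
from h import *
c=cam("top")
f=lambda x,y:(270+x/5,150+y/5)
for n,p,z in [("cup",(295,363),.049),("cap",(254,184),.019),("matTL",(70,62),.010),("TR",(422,66),.01),("BL",(68,462),.01),("BR",(430,464),.01),("spatL",(88,108),.015),("spatR",(406,112),.012)]:
    print(n,ray(c,*f(*p),z).round(4), dep(c,*f(*p)).round(4))
hsv=cv2.cvtColor(c[0],cv2.COLOR_RGB2HSV)
m=((hsv[...,2]>212)&(hsv[...,1]<30)).astype(np.uint8); mm=np.zeros_like(m);mm[205:240,310:350]=m[205:240,310:350]
cs,_=cv2.findContours(mm,0,2)
for k in cs:
    if cv2.contourArea(k)>50: print(cv2.fitEllipse(k),ray(c,*cv2.fitEllipse(k)[0],.049))
g=lambda x,y:(90+x/5,125+y/5)
for n,p,z in [("lidA",(218,340),.051),("lidB",(133,447),.051),("bot",(380,128),.073),("freefloor",(318,250),.006),("div1",(362,205),.036),("div2",(282,305),.036),("div3",(195,407),.036)]:
    print(n,ray(c,*g(*p),z).round(4), dep(c,*g(*p)).round(4))
```

```text
['MotionError', 'close_job', 'get_image', 'grasp_offset', 'observe']
-0.0187
cup [ 0.4416 -0.1994  0.049 ] [ 0.4417 -0.1995  0.0482]
cap [ 0.5407 -0.1875  0.019 ] [ 0.5405 -0.1874  0.0197]
matTL [ 0.6114 -0.0913  0.01  ] [ 0.6147 -0.0923 -0.0027]
TR [ 0.6071 -0.2837  0.01  ] [ 6.096e-01 -2.864e-01  3.000e-04]
BL [ 0.3946 -0.0852  0.01  ] [ 0.3953 -0.0862 -0.0044]
BR [ 0.3913 -0.2758  0.01  ] [ 0.3917 -0.2787 -0.0008]
spatL [ 0.5843 -0.1001  0.015 ] [ 0.5862 -0.1008  0.007 ]
spatR [ 0.5809 -0.273   0.012 ] [ 0.5828 -0.2751  0.004 ]
((328.94378662109375, 221.9394073486328), (14.53567886352539, 16.697458267211914), 157.51646423339844) [ 0.44331515 -0.19931241  0.049     ]
lidA [0.5235 0.3003 0.051 ] [0.524  0.3011 0.0486]
lidB [0.4687 0.3409 0.051 ] [0.4692 0.3423 0.0472]
bot [0.629  0.2152 0.073 ] [0.6296 0.2157 0.0709]
freefloor [0.5809 0.2635 0.006 ] [0.5809 0.2636 0.0058]
div1 [0.598  0.2327 0.036 ] [0.6027 0.2373 0.0181]
div2 [0.5445 0.2728 0.036 ] [0.5444 0.2725 0.0369]
div3 [0.4911 0.3156 0.036 ] [0.4907 0.3146 0.039 ]
```

Run:
```python
from h import *
c=cam("top")
im=cv2.resize(c[0][125:215,110:200,::-1],None,fx=6.6,fy=6.6,interpolation=cv2.INTER_CUBIC)
u=np.array([.79,-.613]);w=np.array([.613,.79]);o=np.array([.5735,.2555])
def P(a,b,z): 
    p=proj(c,[*(o+a*w+b*u),z]);return tuple(int(round(q)) for q in ((p[0]-110+.5)*6.6,(p[1]-125+.5)*6.6))
def line(a,b,z,col): cv2.line(im,P(*a,z),P(*b,z),col,1)
for s in(-.0325,.0325):   # floor
    line((s,-.0325),(s,.0325),.006,(0,0,255));line((-.0325,s),(.0325,s),.006,(0,0,255))
for s in(-.034,.034): line((-.0325,s),(.0325,s),.036,(0,255,0))
for s in(-.036,.036): line((s,-.1),(s,.1),.021,(255,0,0))
cv2.imwrite("pics/fit1.png",im)
# depth cloud -> carrier frame
K,R,t=c[2:]
pts=[]
for v in range(125,240):
    for x in range(90,200):
        p=dep(c,x,v); q=p[:2]-o; pts.append((q@w,q@u,p[2]))
pts=np.array(pts)
for lo,hi in((-.015,.015),(-.1,-.06)):
    s=pts[(pts[:,1]>lo)&(pts[:,1]<hi)]
    b=np.arange(-.06,.061,.004)
    print([(round(1000*x),round(1000*np.median(s[(s[:,0]>=x)&(s[:,0]<x+.004)][:,2]),0)) for x in b if ((s[:,0]>=x)&(s[:,0]<x+.004)).any()])
s=pts[abs(pts[:,0])<.02];b=np.arange(-.2,.12,.004)
print([(round(1000*x),round(1000*np.median(s[(s[:,1]>=x)&(s[:,1]<x+.004)][:,2]),0)) for x in b if ((s[:,1]>=x)&(s[:,1]<x+.004)).any()])
```

```text
[(-60, np.float64(-1.0)), (-56, np.float64(-0.0)), (-52, np.float64(0.0)), (-48, np.float64(0.0)), (-44, np.float64(1.0)), (-40, np.float64(0.0)), (-36, np.float64(2.0)), (-32, np.float64(8.0)), (-28, np.float64(20.0)), (-24, np.float64(6.0)), (-20, np.float64(6.0)), (-16, np.float64(7.0)), (-12, np.float64(7.0)), (-8, np.float64(7.0)), (-4, np.float64(7.0)), (0, np.float64(5.0)), (4, np.float64(6.0)), (8, np.float64(6.0)), (12, np.float64(7.0)), (16, np.float64(7.0)), (20, np.float64(6.0)), (24, np.float64(7.0)), (28, np.float64(7.0)), (32, np.float64(6.0)), (36, np.float64(11.0)), (40, np.float64(22.0)), (44, np.float64(24.0)), (52, np.float64(1.0)), (56, np.float64(1.0)), (60, np.float64(0.0))]
[(-60, np.float64(-0.0)), (-56, np.float64(0.0)), (-52, np.float64(0.0)), (-48, np.float64(-0.0)), (-44, np.float64(0.0)), (-40, np.float64(1.0)), (-36, np.float64(20.0)), (-32, np.float64(19.0)), (-28, np.float64(45.0)), (-24, np.float64(10.0)), (-20, np.float64(13.0)), (-16, np.float64(47.0)), (-12, np.float64(48.0)), (-8, np.float64(49.0)), (-4, np.float64(49.0)), (0, np.float64(49.0)), 
[... 1575 characters left out ...]
p.float64(7.0)), (4, np.float64(7.0)), (8, np.float64(5.0)), (12, np.float64(6.0)), (16, np.float64(6.0)), (20, np.float64(6.0)), (24, np.float64(7.0)), (28, np.float64(7.0)), (32, np.float64(30.0)), (36, np.float64(8.0)), (40, np.float64(6.0)), (44, np.float64(7.0)), (48, np.float64(6.0)), (52, np.float64(13.0)), (56, np.float64(46.0)), (60, np.float64(46.0)), (64, np.float64(51.0)), (68, np.float64(50.0)), (72, np.float64(50.0)), (76, np.float64(48.0)), (80, np.float64(12.0)), (84, np.float64(8.0)), (88, np.float64(7.0)), (92, np.float64(6.0)), (96, np.float64(6.0)), (100, np.float64(30.0)), (104, np.float64(47.0)), (108, np.float64(47.0)), (112, np.float64(45.0)), (116, np.float64(45.0))]
```

View pics/fit1.png

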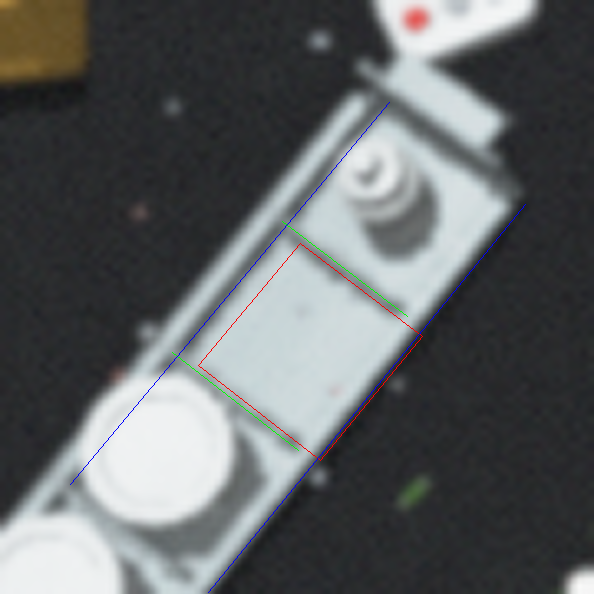

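Run:
```python
from h import *
c=cam("top")
K,R,t=c[2:]
P3=np.array([[dep(c,x,v) for x in range(90,200)] for v in range(125,240)]).reshape(-1,3)
o=np.array([.5767,.2612]);th=np.arctan2(-.573,.8197)
for it in range(3):
    u=np.array([np.cos(th),np.sin(th)]);w=np.array([-u[1],u[0]])
    a=(P3[:,:2]-o)@w;b=(P3[:,:2]-o)@u;z=P3[:,2]
    lip=(z>.016)&(z<.026)&(b>-.165)&(b<.095)
    m1=lip&(abs(a+.035)<.008);m2=lip&(abs(a-.035)<.008)
    f1=np.polyfit(b[m1],a[m1],1);f2=np.polyfit(b[m2],a[m2],1)
    print(m1.sum(),m2.sum(),f1,f2)
    th+=(f1[0]+f2[0])/2;o=o+w*(f1[1]+f2[1])/2
    print(o,np.degrees(th))
im=cv2.resize(c[0][125:215,110:200,::-1],None,fx=6.6,fy=6.6,interpolation=cv2.INTER_CUBIC)
u=np.array([np.cos(th),np.sin(th)]);w=np.array([-u[1],u[0]])
def P(a,b,z): 
    p=proj(c,[*(o+a*w+b*u),z]);return tuple(int(round(q)) for q in ((p[0]-110+.5)*6.6,(p[1]-125+.5)*6.6))
def line(a,b,z,col): cv2.line(im,P(*a,z),P(*b,z),col,1)
for s in(-.0325,.0325):   # floor
    line((s,-.0325),(s,.0325),.006,(0,0,255));line((-.0325,s),(.0325,s),.006,(0,0,255))
for s in(-.034,.034): line((-.0325,s),(.0325,s),.036,(0,255,0))
for s in(-.036,.036): line((s,-.1),(s,.1),.021,(255,0,0))
cv2.imwrite("pics/fit2.png",im)
for n,p in(("A",(.5235,.3003)),("B",(.4687,.3409)),("bot",(.629,.2152))): print(n,(np.array(p)-o)@w,(np.array(p)-o)@u)
```

```text
253 214 [-0.02871645 -0.03713488] [-0.03111842  0.0349807 ]
[0.5760829  0.26031721] -36.66908585600105
256 215 [-0.00045411 -0.03618666] [-0.00207418  0.03606821]
[0.57604753 0.26026971] -36.74151626129302
256 215 [ 0.00080906 -0.03612748] [-0.00081165  0.03612735]
[0.57604749 0.26026966] -36.74159041863395
A 0.0006436985962090795 -0.06605492396142829
B 0.00039642543092747247 -0.13425564870817658
bot -0.004439636063037966 0.06939403213917113
```

View pics/fit2.png

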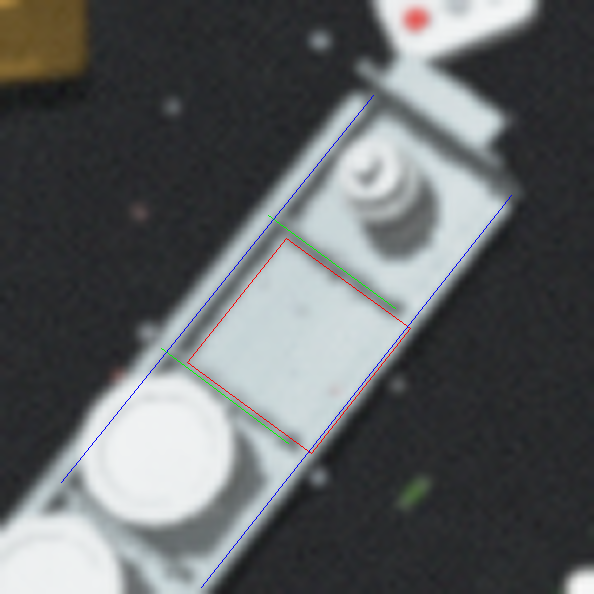

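```bash
python3 -m pendant '[85,-0.96,0,0,0,0,0.65,85,-0.96,0,0,0,0,0.65,85,-0.96,0,0,0,0,0.65,85,-0.96,0,0,0,0,0.65,85,-0.96,0,0,0,0,0.65,85,-0.96,0,0,0,0,0.65,85,-0.96,0,0,0,0,0.65,85,-0.96,0,0,0,0,0.65,85,-0.96,0,0,0,0,0.65,85,-0.96,0,0,0,0,0.65,85,0,0,0,0,0,0]' 30
python3 - <<'E'
from h import *
print(observe()["q"].round(1))
E
```

```text
time_s: 1.45
position: [0.5211, 0.2093, 0.231]
tool_rot: [[-0.33, 0.944, 0.0], [0.944, 0.33, -0.001], [-0.001, -0.0, -1.0]]
ft_force: [-0.1, 0.7, 0.7]
grip_width: 0.085
[ 9.8 23.  72.5 -0.1 84.5 -9.4]
```

```bash
cat >> h.py <<'E'
from scipy.spatial.transform import Rotation as Ro
from scipy.linalg import logm
MY=np.radians(-1.5)
def toolR(phi,alpha,sgn=1):
    """jaw axis y at heading phi(deg); z = tip dir tilted alpha deg from down towards heading phi-90"""
    f=np.radians(phi);a=np.radians(alpha)
    y=np.array([np.cos(f),np.sin(f),0]);h=np.array([np.sin(f),-np.cos(f),0])
    z=np.sin(a)*h+np.array([0,0,-np.cos(a)]);return np.c_[np.cross(y,z),y,z]
def delta(p,R,N=None,gp=True):
    """p = target of grasp point (gp) or TCP"""
    s=observe();R0=np.array(s["tool_rot"]);p0=np.array(s["position"])
    u,_,vt=np.linalg.svd(R0);R0=u@vt
    if gp: p=np.array(p)-R[:,2]*grasp_offset
    d=R0.T@(p-p0);rv=np.degrees(Ro.from_matrix(R0.T@R).as_rotvec())
    print("TCP now",p0.round(4),"target",np.round(p,4),"world d",(p-p0).round(4))
    print("once: shift/50",(d/.05).round(3),"rot/8",(rv/8).round(3))
    T=np.eye(4);T[:3,:3]=R0.T@R;T[:3,3]=d;L=np.real(logm(T))
    v=L[:3,3];wv=np.degrees([L[2,1],L[0,2],L[1,0]])
    if N: 
        E=__import__("scipy.linalg").linalg.expm(L/N)
        print("per row N=%d"%N,(E[:3,3]/.05).round(3),(wv/8/N).round(3))
def st():
    s=observe();print("q",s["q"].round(1),"t",s["time_s"],"gp",(np.array(s["position"])+np.array(s["tool_rot"])[:,2]*grasp_offset).round(4),"F",s["ft_force"].round(1),"w",round(s["grip_width"],4))
E
python3 - <<'E'
from h import *
R=toolR(-1.5,0);print(R.round(2))
delta([.4425,-.199,.22],R,10)
E
```

```text
[[ 0.03  1.    0.  ]
 [ 1.   -0.03  0.  ]
 [ 0.    0.   -1.  ]]
TCP now [0.5211 0.2093 0.231 ] target [ 0.4425 -0.199   0.2013] world d [-0.0786 -0.4083 -0.0297]
once: shift/50 [-7.19  -4.177  0.603] rot/8 [-0.     0.009  2.594]
per row N=10 [-0.781 -0.297  0.06 ] [-0.     0.001  0.259]
```

```bash
python3 -m pendant '[85,-0.78,-0.3,0,0,0,0.26,85,-0.78,-0.3,0,0,0,0.26,85,-0.78,-0.3,0,0,0,0.26,85,-0.78,-0.3,0,0,0,0.26,85,-0.78,-0.3,0,0,0,0.26,85,-0.78,-0.3,0,0,0,0.26,85,-0.78,-0.3,0,0,0,0.26,85,-0.78,-0.3,0,0,0,0.26,85,-0.78,-0.3,0,0,0,0.26,85,-0.78,-0.3,0,0,0,0.26,85,0,0,0,0,0,0]'
python3 - <<'E'
from h import *
st()
delta([.4425,-.199,.22],toolR(-1.5,50),7)
c=cam("side");crop(c,230,165,330,225,7,"s_mat2.png")
E
```

```text
time_s: 2.55
position: [0.441, -0.1977, 0.2312]
tool_rot: [[0.024, 1.0, -0.0], [1.0, -0.024, -0.001], [-0.001, -0.0, -1.0]]
ft_force: [-0.9, 0.3, 0.7]
grip_width: 0.0852
q [-38.2  15.1  84.5  -0.   80.4 -36.8] t 2.55 gp [ 0.441  -0.1977  0.2499] F [-0.9  0.3  0.7] w 0.0852
TCP now [ 0.441  -0.1977  0.2312] target [ 0.4421 -0.2133  0.208 ] world d [ 0.0012 -0.0156 -0.0232]
once: shift/50 [-0.31   0.031  0.465] rot/8 [ 0.007 -6.244  0.018]
per row N=7 [-0.018  0.004  0.08 ] [ 0.001 -0.892  0.003]
```

View pics/s_mat2.png

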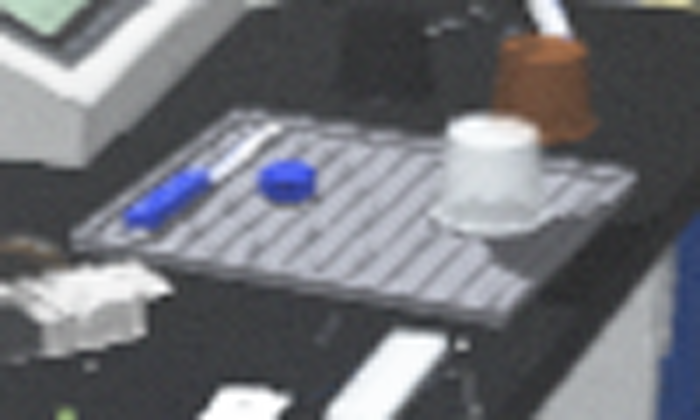

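```bash
python3 -m pendant '[85,0,0,0.08,0,-0.89,0,85,0,0,0.08,0,-0.89,0,85,0,0,0.08,0,-0.89,0,85,0,0,0.08,0,-0.89,0,85,0,0,0.08,0,-0.89,0,85,0,0,0.08,0,-0.89,0,85,0,0,0.08,0,-0.89,0,85,0,0,0,0,0,0]'
python3 - <<'E'
from h import *
st()
c=cam("side"); print("side base",ray(c,230+493/7,165+132/7,.049))
cv2.imwrite("pics/side3.png",c[0][:,:,::-1])
for z in (.10,.03): delta([.4425,-.199,z],toolR(-1.5,50))
E
```

```text
time_s: 3.4
position: [0.4417, -0.2017, 0.2041]
tool_rot: [[0.005, 1.0, -0.013], [0.645, -0.014, -0.764], [-0.764, -0.004, -0.645]]
ft_force: [-0.2, 0.3, -0.0]
grip_width: 0.085
q [-15.9  19.5 100.9 -58.2  60.2  15.9] t 3.4 gp [ 0.4419 -0.1874  0.2161] F [-0.2  0.3 -0. ] w 0.085
side base [ 0.43771389 -0.19588504  0.049     ]
TCP now [ 0.4421 -0.2023  0.205 ] target [ 0.4421 -0.2133  0.088 ] world d [ 0.    -0.011 -0.117]
once: shift/50 [1.642 0.01  1.683] rot/8 [ 0.049 -0.044  0.067]
TCP now [ 0.4421 -0.2023  0.205 ] target [ 0.4421 -0.2133  0.018 ] world d [ 0.    -0.011 -0.187]
once: shift/50 [2.709 0.014 2.59 ] rot/8 [ 0.049 -0.044  0.067]
```

View pics/side3.png

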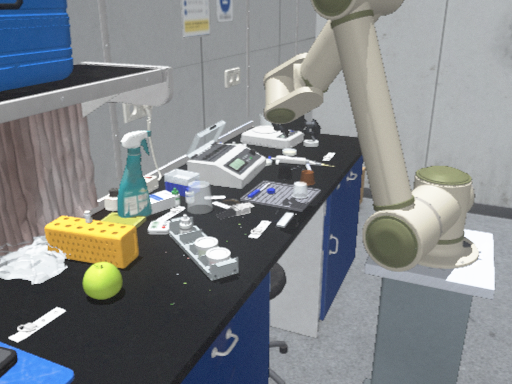

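```bash
python3 -m pendant '[85,0,0,0,0.05,-0.05,0.07,85,0.55,0,0.5,0,0,0,85,0.55,0,0.5,0,0,0,85,0.55,0,0.5,0,0,0,85,0.4,0,0.4,0,0,0,85,0,0,0,0,0,0]'
python3 - <<'E'
from h import *
st()
delta([.4420,-.198,.034],toolR(-1.5,50))
c=cam("side");crop(c,240,130,340,220,7,"s4.png")
E
```

```text
time_s: 4.05
position: [0.4413, -0.2124, 0.0645]
tool_rot: [[0.021, 0.999, -0.026], [0.641, -0.033, -0.767], [-0.767, -0.001, -0.641]]
ft_force: [-0.7, -0.3, -0.2]
grip_width: 0.0849
q [-17.1  34.6 108.6 -73.2  50.7  41.6] t 4.05 gp [ 0.4418 -0.1981  0.0765] F [-0.7 -0.3 -0.2] w 0.0849
TCP now [ 0.4413 -0.2124  0.0645] target [ 0.4416 -0.2123  0.022 ] world d [ 0.0003  0.0001 -0.0425]
once: shift/50 [0.653 0.006 0.544] rot/8 [-0.04   0.014 -0.027]
```

View pics/s4.png

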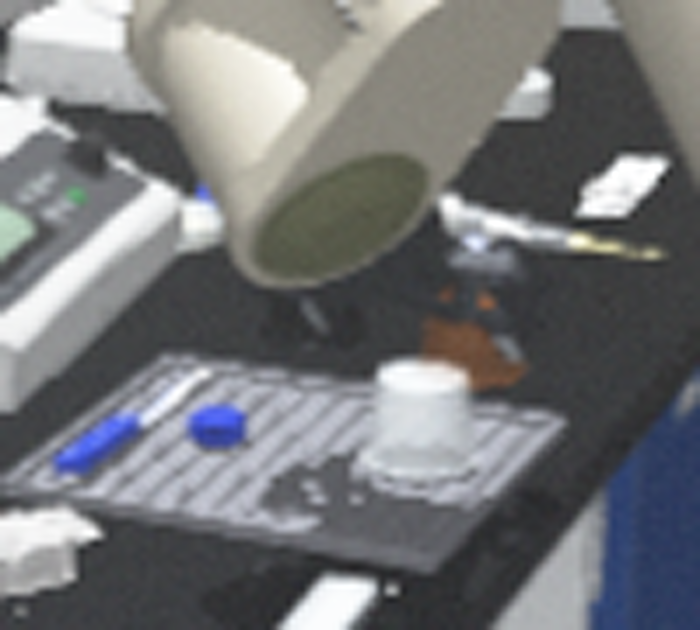

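Run:
```python
from h import *
c=cam("side");s=observe();p=np.array(s["position"]);R=np.array(s["tool_rot"])
for n,q in(("tcp",p),("gp",p+R[:,2]*grasp_offset),("body",p-R[:,2]*.0727),("f1",p+R[:,1]*.0427),("f2",p-R[:,1]*.0427)):
    a=proj(c,q);print(n,q.round(3),a.round(1),((a-[240,130])*7).round())
t=cam("top");print("brown",ray(t,270+575/5,150+325/5,.045),dep(t,270+575/5,150+325/5))
print("gadget",[dep(t,u,v).round(3) for u,v in((245,172),(258,177),(262,150),(255,210))])
crop(t,230,130,400,255,4,"t5.png")
```

```text
tcp [ 0.442 -0.212  0.068] [300.8 176.9] [426. 328.]
gp [ 0.443 -0.198  0.08 ] [299.5 174.8] [416. 313.]
body [ 0.444 -0.157  0.114] [295.4 168.4] [388. 269.]
f1 [ 0.485 -0.214  0.068] [288.9 175. ] [342. 315.]
f2 [ 0.4   -0.211  0.067] [313.1 178.8] [511. 341.]
brown [ 0.45988684 -0.34532239  0.045     ] [ 0.46040139 -0.3468893   0.04051205]
gadget [array([0.585, 0.015, 0.011]), array([ 0.516, -0.019,  0.256]), array([ 0.649, -0.032,  0.003]), array([ 0.436, -0.012,  0.35 ])]
```

View pics/t5.png

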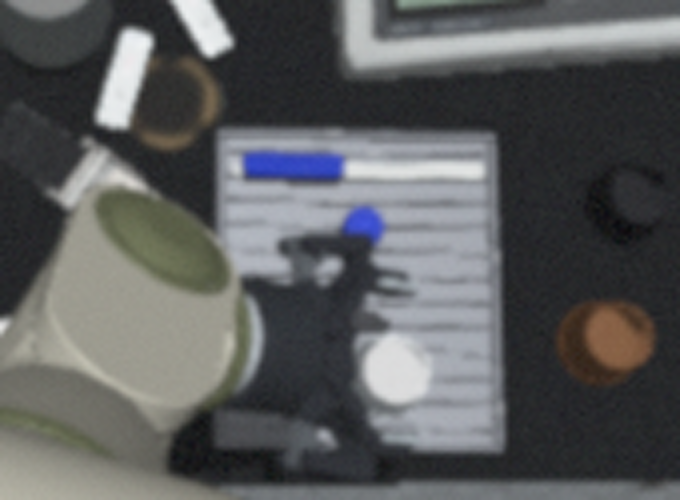

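```bash
python3 -m pendant '[85,-0.46,0,-0.38,0,0,0,85,-0.46,0,-0.38,0,0,0,85,-0.46,0,-0.38,0,0,0,85,-0.46,0,-0.38,0,0,0,85,0,0,0,0,0,0]'
python3 - <<'E'
from h import *
st()
delta([.4420,-.198,.2],toolR(-1.5,-52),14)
E
```

```text
time_s: 4.7
position: [0.4428, -0.2124, 0.1915]
tool_rot: [[0.029, 0.999, -0.015], [0.637, -0.03, -0.77], [-0.77, 0.013, -0.638]]
ft_force: [-0.2, -0.5, -0.9]
grip_width: 0.0851
q [-17.1  20.9 101.8 -60.3  58.5  19.3] t 4.7 gp [ 0.4431 -0.198   0.2034] F [-0.2 -0.5 -0.9] w 0.0851
TCP now [ 0.4428 -0.2124  0.1915] target [ 0.4424 -0.1833  0.1885] world d [-0.0004  0.0292 -0.003 ]
once: shift/50 [ 0.418 -0.027 -0.41 ] rot/8 [ 0.107 12.797 -0.029]
per row N=14 [ 0.048 -0.002  0.003] [ 0.008  0.914 -0.002]
```

```bash
python3 -m pendant '[85,0.05,0,0,0.01,0.91,0,85,0.05,0,0,0.01,0.91,0,85,0.05,0,0,0.01,0.91,0,85,0.05,0,0,0.01,0.91,0,85,0.05,0,0,0.01,0.91,0,85,0.05,0,0,0.01,0.91,0,85,0.05,0,0,0.01,0.91,0]';python3 -m pendant '[85,0.05,0,0,0.01,0.91,0,85,0.05,0,0,0.01,0.91,0,85,0.05,0,0,0.01,0.91,0,85,0.05,0,0,0.01,0.91,0,85,0.05,0,0,0.01,0.91,0,85,0.05,0,0,0.01,0.91,0,85,0.05,0,0,0.01,0.91,0,85,0,0,0,0,0,0]'
python3 - <<'E'
from h import *
st()
delta([.4420,-.198,.034],toolR(-1.5,-52),5)
E
```

```text
time_s: 5.4
position: [0.4426, -0.1971, 0.1796]
tool_rot: [[0.033, 0.999, -0.001], [0.999, -0.033, 0.017], [0.017, -0.001, -1.0]]
ft_force: [-0.3, 0.3, 0.0]
grip_width: 0.0853
time_s: 6.2
position: [0.4426, -0.1827, 0.1835]
tool_rot: [[0.031, 0.999, 0.016], [0.617, -0.032, 0.786], [0.786, -0.014, -0.618]]
ft_force: [0.2, 0.2, 0.1]
grip_width: 0.085
q [-52.9  33.1  81.   30.8 108.1 -52.5] t 6.2 gp [ 0.4422 -0.1974  0.1951] F [0.2 0.2 0.1] w 0.085
TCP now [ 0.4426 -0.1827  0.1835] target [ 0.4424 -0.1833  0.0225] world d [-0.0002 -0.0006 -0.1611]
once: shift/50 [-2.54   0.043  1.98 ] rot/8 [-0.031  0.018 -0.104]
per row N=5 [-0.508  0.005  0.396] [-0.006  0.004 -0.021]
```

```bash
python3 -m pendant '[85,-0.5,0,0.39,0,0,-0.1,85,-0.5,0,0.39,0,0,0,85,-0.5,0,0.39,0,0,0,85,-0.5,0,0.39,0,0,0,85,-0.3,0.02,0.24,0,0,0,85,-0.24,0.02,0.18,0,0,0,85,0,0,0,0,0,0]' 25
python3 - <<'E'
from h import *
st()
delta([.4420,-.198,.034],toolR(-1.5,-52))
c=cam("side");crop(c,240,130,340,220,7,"s6.png")
c=cam("top");crop(c,270,150,410,255,5,"t6.png")
E
```

```text
time_s: 6.9
position: [0.4439, -0.1826, 0.0228]
tool_rot: [[0.015, 1.0, 0.014], [0.621, -0.02, 0.784], [0.784, -0.003, -0.621]]
ft_force: [0.3, 0.6, 0.8]
grip_width: 0.0849
q [-52.7  46.6  87.1  29.1  90.9 -63.1] t 6.9 gp [ 0.4437 -0.1972  0.0344] F [0.3 0.6 0.8] w 0.0849
TCP now [ 0.4439 -0.1826  0.0228] target [ 0.4424 -0.1833  0.0225] world d [-0.0015 -0.0007 -0.0003]
once: shift/50 [-0.014 -0.03  -0.008] rot/8 [-0.046  0.048  0.007]
```

View pics/s6.png

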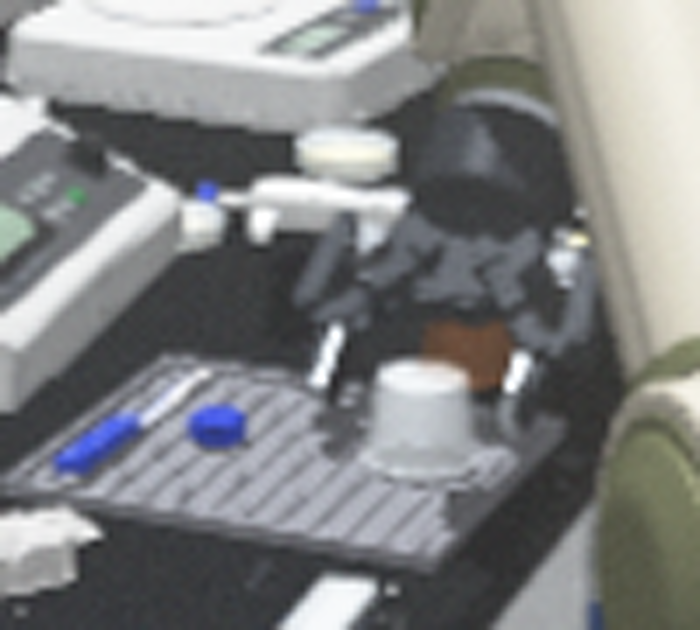

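View pics/t6.png

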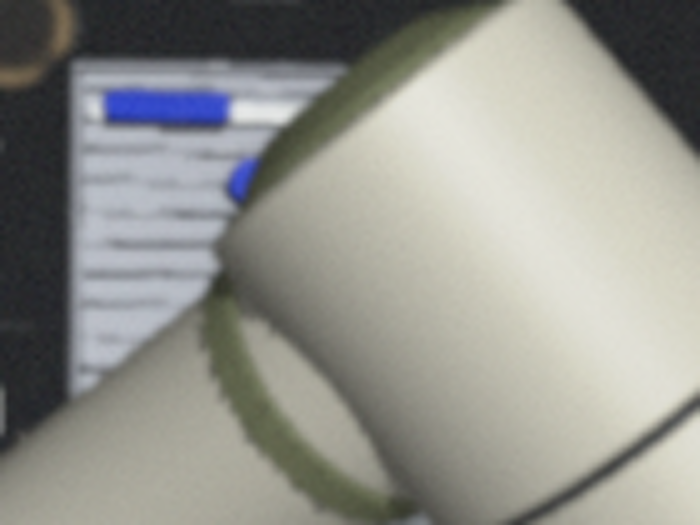

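```bash
python3 -m pendant '[60,-0.01,-0.02,0,0,0,0,50,0,0,0,0,0,0,40,0,0,0,0,0,0,40,0,0,0,0,0,0,40,0,0,0,0,0,0,40,0,0,0,0,0,0,40,0,0,0,0,0,0,40,0,0,0,0,0,0]' 25
python3 - <<'E'
from h import *
st()
c=cam("side");crop(c,240,130,340,220,7,"s7.png")
E
```

```text
time_s: 7.8
position: [0.443, -0.1835, 0.0236]
tool_rot: [[0.015, 1.0, 0.015], [0.62, -0.021, 0.784], [0.784, -0.002, -0.62]]
ft_force: [-1.1, -1.8, 6.6]
grip_width: 0.0487
q [-52.9  46.5  87.2  29.1  91.  -63.2] t 7.8 gp [ 0.4427 -0.1981  0.0352] F [-1.1 -1.8  6.6] w 0.0487
```

View pics/s7.png

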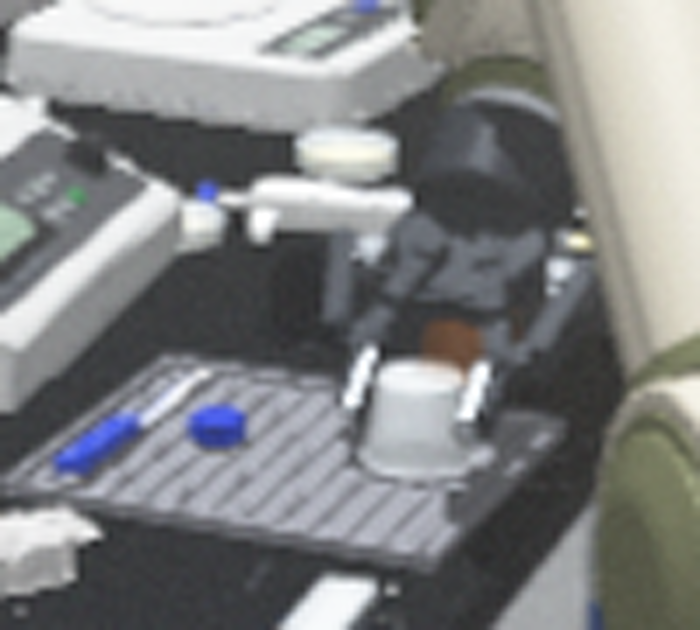

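```bash
python3 -m pendant '[40,0.1,0,-0.08,0,0,0,40,0.2,0,-0.16,0,0,0,40,0.4,0,-0.32,0,0,0,40,0.4,0,-0.32,0,0,0,40,0.4,0,-0.32,0,0,0,40,0.4,0,-0.32,0,0,0,40,0,0,0,0,0,0]'
python3 - <<'E'
from h import *
st()
c=cam("side");crop(c,240,110,340,200,7,"s8.png")
delta([.451,-.145,.16],toolR(-1.5,46),14)
E
```

```text
time_s: 8.55
position: [0.4437, -0.1843, 0.1476]
tool_rot: [[0.012, 1.0, 0.017], [0.623, -0.021, 0.782], [0.782, 0.001, -0.624]]
ft_force: [-0.1, -0.0, -1.2]
grip_width: 0.0485
q [-52.9  35.7  82.8  30.  103.9 -55.9] t 8.55 gp [ 0.4434 -0.1989  0.1593] F [-0.1 -0.  -1.2] w 0.0485
TCP now [ 0.4434 -0.184   0.146 ] target [ 0.4506 -0.1584  0.147 ] world d [0.0073 0.0256 0.001 ]
once: shift/50 [0.335 0.134 0.39 ] rot/8 [-9.000e-03 -1.219e+01  4.100e-02]
per row N=14 [0.041 0.01  0.003] [-0.001 -0.871  0.003]
```

View pics/s8.png

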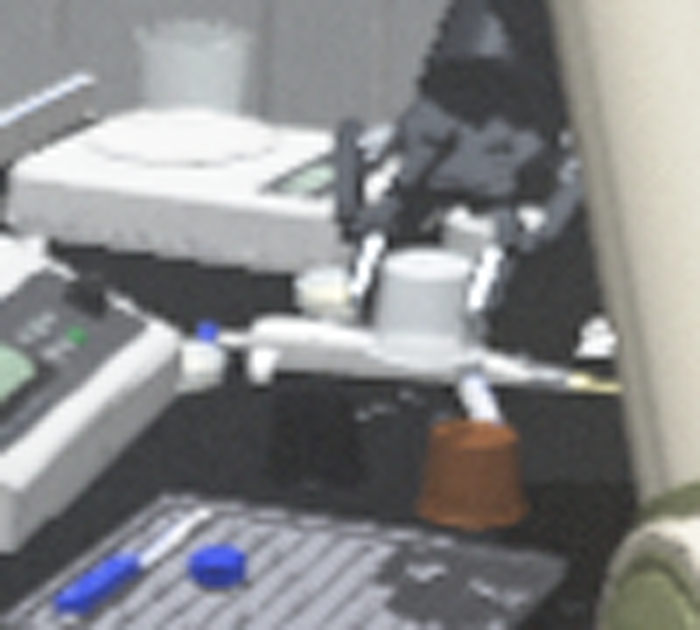

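```bash
python3 -m pendant '[40,0.04,0.01,0,0,-0.87,0,40,0.04,0.01,0,0,-0.87,0,40,0.04,0.01,0,0,-0.87,0,40,0.04,0.01,0,0,-0.87,0,40,0.04,0.01,0,0,-0.87,0,40,0.04,0.01,0,0,-0.87,0,40,0.04,0.01,0,0,-0.87,0]' ;python3 -m pendant '[40,0.04,0.01,0,0,-0.87,0,40,0.04,0.01,0,0,-0.87,0,40,0.04,0.01,0,0,-0.87,0,40,0.04,0.01,0,0,-0.87,0,40,0.04,0.01,0,0,-0.87,0,40,0.04,0.01,0,0,-0.87,0,40,0.04,0.01,0,0,-0.87,0,40,0,0,0,0,0,0]'
python3 - <<'E'
from h import *
st()
c=cam("side");crop(c,240,110,340,200,7,"s9.png")
delta([.451,-.145,.06],toolR(-1.5,46),4)
E
```

```text
time_s: 9.3
position: [0.4468, -0.1721, 0.1514]
tool_rot: [[0.021, 1.0, -0.002], [0.999, -0.021, 0.047], [0.047, -0.003, -0.999]]
ft_force: [-0.1, -0.2, -0.5]
grip_width: 0.0484
time_s: 10.1
position: [0.4499, -0.1576, 0.1451]
tool_rot: [[0.006, 1.0, -0.019], [0.698, -0.018, -0.716], [-0.716, -0.009, -0.698]]
ft_force: [-0.2, -0.2, -0.4]
grip_width: 0.0488
q [-11.6  24.5 102.7 -55.8  58.6  22.5] t 10.1 gp [ 0.4503 -0.1442  0.1581] F [-0.2 -0.2 -0.4] w 0.0488
TCP now [ 0.4503 -0.1583  0.1458] target [ 0.4506 -0.1584  0.047 ] world d [ 0.0003 -0.0002 -0.0988]
once: shift/50 [1.409 0.021 1.385] rot/8 [ 0.001 -0.051  0.073]
per row N=4 [0.353 0.004 0.345] [ 0.    -0.013  0.018]
```

View pics/s9.png

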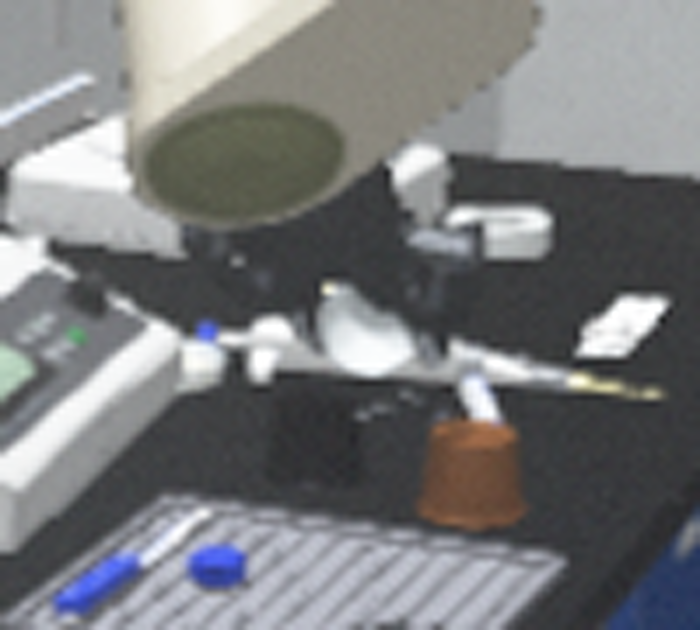

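```bash
python3 -m pendant '[40,0.36,0,0.35,0,-0.05,0.07,40,0.36,0,0.35,0,0,0,40,0.36,0,0.35,0,0,0,40,0.33,0,0.33,0,0,0,40,0,0,0,0,0,0]'
python3 - <<'E'
from h import *
st()
delta([.451,-.145,.0315],toolR(-1.5,46),4)
E
```

```text
time_s: 10.65
position: [0.45, -0.1608, 0.0468]
tool_rot: [[0.021, 1.0, -0.022], [0.695, -0.03, -0.719], [-0.719, -0.0, -0.695]]
ft_force: [0.7, -0.3, 1.1]
grip_width: 0.049
q [-11.9  35.4 107.5 -65.8  50.9  40.1] t 10.65 gp [ 0.4504 -0.1474  0.0598] F [ 0.7 -0.3  1.1] w 0.049
TCP now [ 0.45   -0.1608  0.0468] target [ 0.4506 -0.1584  0.0185] world d [ 0.0007  0.0024 -0.0283]
once: shift/50 [0.44  0.012 0.359] rot/8 [-0.023 -0.003 -0.019]
per row N=4 [0.11  0.003 0.09 ] [-0.006 -0.001 -0.005]
```

```bash
python3 -m pendant '[40,0.2,0.01,0.16,0,0,0,40,0.2,0,0.16,0,0,0,40,0,0,0,0,0,0]' ; python3 -m pendant '[40,0.03,0,0.03,0,0,0,40,0,0,0,0,0,0]'
python3 - <<'E'
from h import *
st()
c=cam("side");crop(c,240,130,340,220,7,"s10.png")
E
```

```text
time_s: 10.95
position: [0.4516, -0.1583, 0.0233]
tool_rot: [[0.023, 1.0, -0.019], [0.693, -0.029, -0.72], [-0.72, 0.003, -0.694]]
ft_force: [-0.4, 0.7, -0.3]
grip_width: 0.0486
time_s: 11.15
position: [0.4519, -0.1582, 0.0219]
tool_rot: [[0.023, 1.0, -0.017], [0.692, -0.029, -0.721], [-0.721, 0.005, -0.693]]
ft_force: [-0.3, -0.1, 0.9]
grip_width: 0.0487
q [-11.5  38.6 108.1 -68.8  49.6  45.1] t 11.15 gp [ 0.4522 -0.1447  0.0348] F [-0.3 -0.1  0.9] w 0.0487
```

View pics/s10.png

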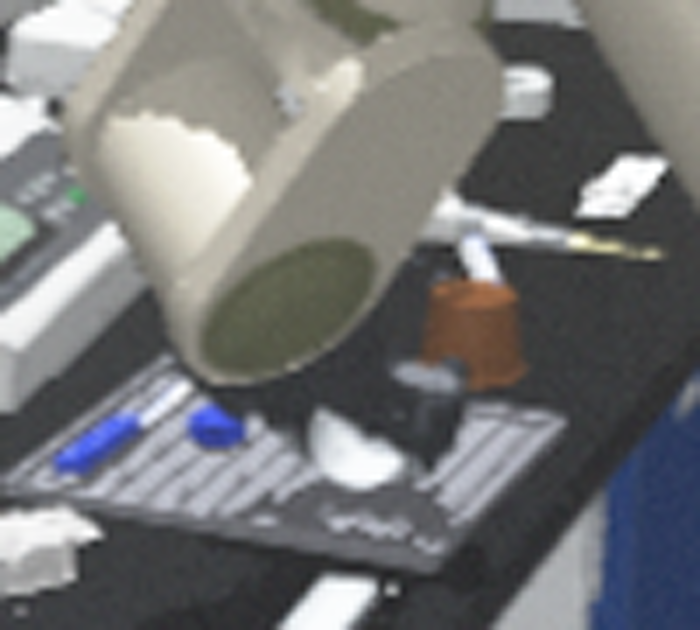

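```bash
for i in 1; do python3 -m pendant '[40,0.02,-0.02,0.02,0,0,0,40,0,0,0,0,0,0]'; python3 -m pendant '[40,0.02,0,0.02,0,0,0,40,0,0,0,0,0,0]';python3 -m pendant '[40,0.02,0,0.02,0,0,0,40,0,0,0,0,0,0]'; done | grep -v tool
```

```text
time_s: 11.4
position: [0.4505, -0.1579, 0.0197]
ft_force: [1.3, 0.4, 0.7]
grip_width: 0.0485
time_s: 11.6
position: [0.4506, -0.1579, 0.018]
ft_force: [0.1, -0.7, -0.7]
grip_width: 0.0483
time_s: 11.8
position: [0.4506, -0.1579, 0.0166]
ft_force: [-0.4, 0.6, -0.2]
grip_width: 0.0488
```

```bash
python3 -m pendant '[40,0.015,0,0.015,0,0,0,40,0,0,0,0,0,0]'|grep -v tool; python3 -m pendant '[40,0.01,0,0.01,0,0,0,40,0,0,0,0,0,0]'|grep -v tool;  python3 - <<'E'
from h import *
st()
c=cam("side");crop(c,270,160,320,215,12,"s11.png")
E
```

```text
time_s: 12.0
position: [0.4506, -0.158, 0.0156]
ft_force: [-0.3, -0.2, -0.4]
grip_width: 0.0485
time_s: 12.2
position: [0.4506, -0.158, 0.0149]
ft_force: [-0.3, -0.3, -0.3]
grip_width: 0.0487
q [-11.5  39.4 108.4 -69.7  49.2  46.5] t 12.2 gp [ 0.4509 -0.1445  0.0279] F [-0.3 -0.3 -0.3] w 0.0487
```

View pics/s11.png

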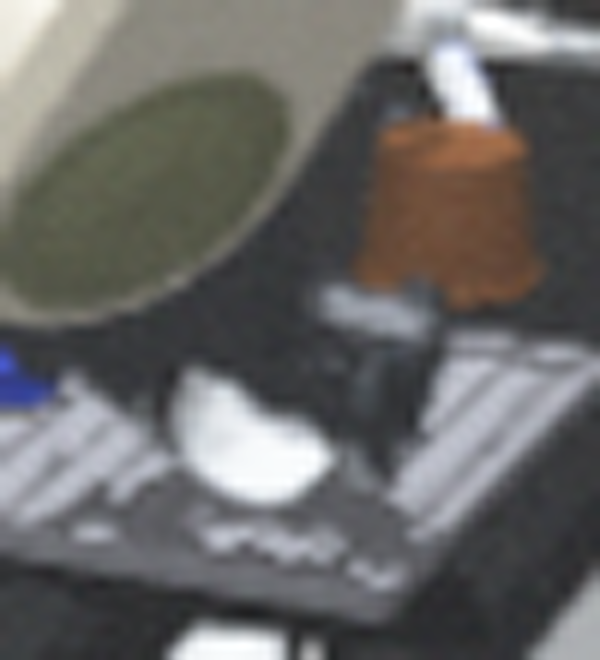

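```bash
python3 -m pendant '[40,0.01,0,0.01,0,0,0,40,0,0,0,0,0,0]'|grep -v tool;python3 -m pendant '[40,0.01,0,0.01,0,0,0,40,0,0,0,0,0,0]'|grep -v tool;  python3 - <<'E'
from h import *
st()
c=cam("side")
for y in(-.14,-.13,-.12):print(y,[proj(c,[.451,y,z]).round(1) for z in(.007,.01)])
E
```

```text
time_s: 12.45
position: [0.4506, -0.158, 0.0143]
ft_force: [0.5, -0.4, -0.4]
grip_width: 0.0485
time_s: 12.65
position: [0.4506, -0.1581, 0.014]
ft_force: [-0.5, 2.4, 4.2]
grip_width: 0.0489
q [-11.4  39.5 108.4 -69.9  49.2  46.7] t 12.65 gp [ 0.451  -0.1446  0.0269] F [-0.5  2.4  4.2] w 0.0489
-0.14 [array([290.6, 200.9]), array([290.7, 200. ])]
-0.13 [array([289.6, 201.9]), array([289.6, 201.1])]
-0.12 [array([288.6, 203. ]), array([288.6, 202.2])]
```

```bash
python3 -m pendant '[52,0,0,0,0,0,0,56,0,0,0,0,0,0,62,0,0,0,0,0,0,66,0,0,0,0,0,0,66,0,0,0,0,0,0,66,0,0,0,0,0,0]'|grep -v tool
python3 - <<'E'
from h import *
st()
c=cam("side");crop(c,270,160,320,215,12,"s12.png")
E
```

```text
time_s: 13.3
position: [0.4506, -0.158, 0.0135]
ft_force: [-0.3, 0.3, 0.0]
grip_width: 0.066
q [-11.5  39.6 108.4 -69.9  49.1  46.7] t 13.3 gp [ 0.4509 -0.1446  0.0265] F [-0.3  0.3  0. ] w 0.066
```

View pics/s12.png

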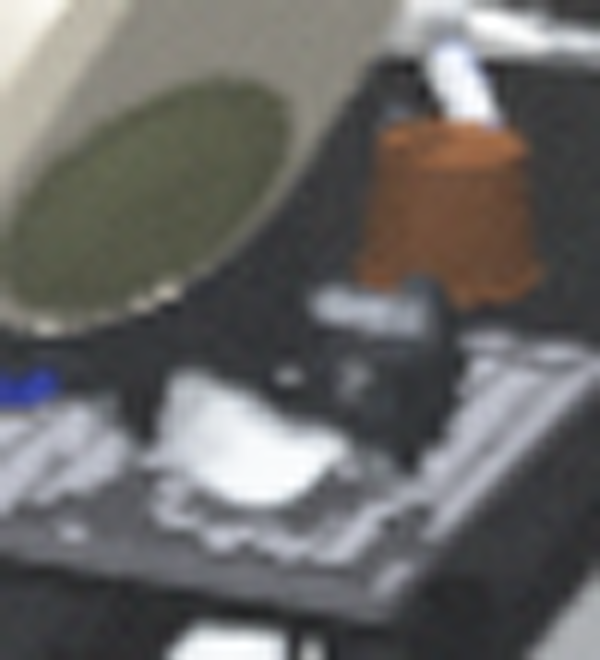

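```bash
python3 -m pendant '[66,0,0,-0.2,0,0,0,66,0,0,-0.4,0,0,0,66,0,0,-0.5,0,0,0,66,0,0,-0.5,0,0,0,75,-0.3,0,-0.5,0,0,0,85,-0.6,0,-0.5,0,0,0,85,-0.6,0,-0.5,0,0,0,85,0,0,0,0,0,0]'|grep -v tool
python3 - <<'E'
from h import *
st()
c=cam("side");crop(c,250,150,330,215,9,"s13.png")
c=cam("top");crop(c,270,150,410,255,5,"t13.png")
E
```

```text
time_s: 14.15
position: [0.4529, -0.0978, 0.1797]
ft_force: [-0.1, 0.6, -1.4]
grip_width: 0.0849
q [ -3.7  22.1  99.1 -51.5  67.1  22.9] t 14.15 gp [ 0.4531 -0.0843  0.1926] F [-0.1  0.6 -1.4] w 0.0849
```

View pics/s13.png

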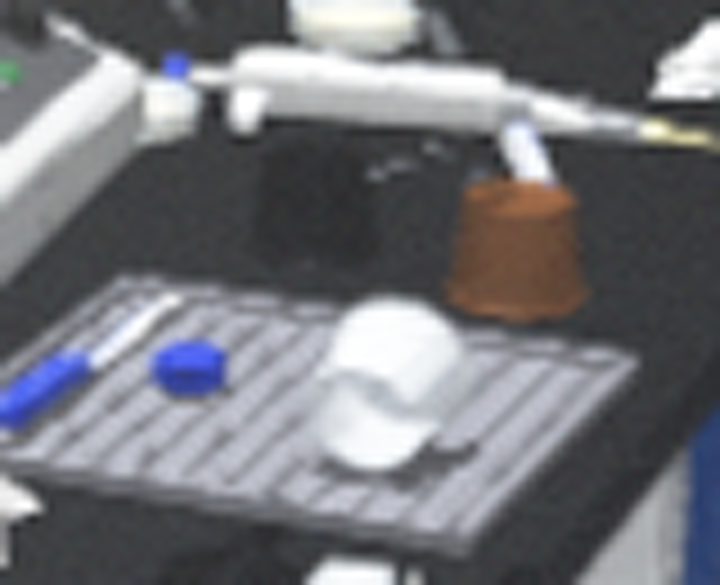

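View pics/t13.png

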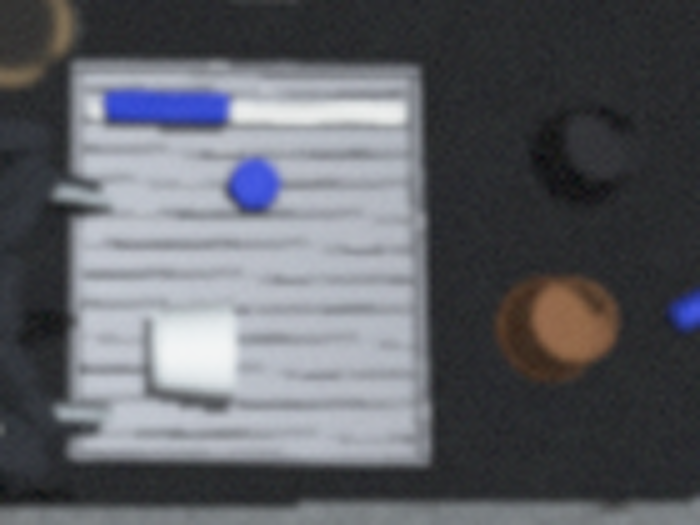

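Run:
```python
from h import *
c=cam("top");s=cam("side")
f=lambda x,y:(270+x/5-.4,150+y/5-.4)
for n,p,z in[("base",(151,350),.028),("mouth",(237,356),.034),("b_far",(155,313),.028),("b_near",(158,388),.028),("m_far",(234,309),.034),("m_near",(232,404),.034)]:
    print(n,ray(c,*f(*p),z).round(4))
# depth profile on cup
for x in range(150,245,10): print(x,dep(c,*f(x,353)).round(4))
```

```text
base [ 0.4524 -0.1276  0.028 ]
mouth [ 0.4481 -0.1714  0.034 ]
b_far [ 0.4718 -0.1302  0.028 ]
b_near [ 0.4325 -0.1306  0.028 ]
m_far [ 0.4727 -0.1708  0.034 ]
m_near [ 0.4233 -0.1678  0.034 ]
150 [ 0.453  -0.1295  0.0065]
160 [ 0.4486 -0.1297  0.049 ]
170 [ 0.4484 -0.1346  0.05  ]
180 [ 0.4484 -0.1397  0.05  ]
190 [ 0.448  -0.1444  0.0533]
200 [ 0.4475 -0.1488  0.0577]
210 [ 0.4476 -0.1542  0.0555]
220 [ 0.4476 -0.1593  0.0552]
230 [ 0.4467 -0.1632  0.0629]
240 [ 0.4525 -0.1775  0.0066]
```

Run:
```python
from h import *
st()
R=toolR(-3.5,-60);print(R[:,2])
delta([.445,-.27,.2],R,15)
```

```text
q [ -3.8  22.6  99.4 -51.5  66.9  23.1] t 14.35 gp [ 0.4515 -0.0844  0.1872] F [-0.  -0.3  0. ] w 0.0846
[ 0.05286959  0.86441009 -0.5       ]
TCP now [ 0.4511 -0.0979  0.1742] target [ 0.446  -0.2538  0.1907] world d [-0.0051 -0.156   0.0164]
once: shift/50 [-2.4   -0.015  2.022] rot/8 [-0.016 13.264  0.275]
per row N=15 [-0.239  0.003 -0.04 ] [-0.001  0.884  0.018]
```

```bash
python3 -m pendant '[85,-0.24,0,-0.04,0,0.88,0.02,85,-0.24,0,-0.04,0,0.88,0.02,85,-0.24,0,-0.04,0,0.88,0.02,85,-0.24,0,-0.04,0,0.88,0.02,85,-0.24,0,-0.04,0,0.88,0.02,85,-0.24,0,-0.04,0,0.88,0.02,85,-0.24,0,-0.04,0,0.88,0.02,85,-0.24,0,-0.04,0,0.88,0.02]'>/dev/null; python3 -m pendant '[85,-0.24,0,-0.04,0,0.88,0.02,85,-0.24,0,-0.04,0,0.88,0.02,85,-0.24,0,-0.04,0,0.88,0.02,85,-0.24,0,-0.04,0,0.88,0.02,85,-0.24,0,-0.04,0,0.88,0.02,85,-0.24,0,-0.04,0,0.88,0.02,85,-0.24,0,-0.04,0,0.88,0.02,75,0,0,0,0,0,0]'
python3 - <<'E'
from h import *
st()
R=toolR(-3.5,-60)
delta(np.array([.4495,-.163,.0325])-.085*R[:,2],R,4)
E
```

```text
time_s: 15.95
position: [0.4434, -0.2561, 0.1881]
tool_rot: [[0.039, 0.998, 0.055], [0.498, -0.067, 0.864], [0.866, -0.007, -0.5]]
ft_force: [-0.6, 0.9, -0.3]
grip_width: 0.0754
q [-58.6  39.9  71.8  34.3 118.3 -52.3] t 15.95 gp [ 0.4424 -0.2722  0.1975] F [-0.6  0.9 -0.3] w 0.0754
TCP now [ 0.4434 -0.2561  0.1881] target [ 0.446  -0.2203  0.0657] world d [ 0.0026  0.0357 -0.1225]
once: shift/50 [-1.763  0.02   1.845] rot/8 [ 0.013 -0.002 -0.063]
per row N=4 [-0.441  0.004  0.461] [ 0.003 -0.    -0.016]
```

```bash
python3 -m pendant '[75,-0.44,0.01,0.46,0,0,-0.06,75,-0.44,0.01,0.46,0,0,0,75,-0.44,0,0.46,0,0,0,75,-0.44,0,0.46,0,0,0,75,0,0,0,0,0,0]'
python3 - <<'E'
from h import *
st()
R=toolR(-3.5,-60)
delta(np.array([.4495,-.163,.0325]),R,4)
c=cam("side");crop(c,250,130,340,215,7,"s14.png")
E
```

```text
time_s: 16.45
position: [0.4473, -0.2182, 0.0679]
tool_rot: [[0.027, 0.998, 0.051], [0.505, -0.058, 0.861], [0.863, 0.002, -0.505]]
ft_force: [0.8, -0.4, 0.3]
grip_width: 0.0749
q [-56.3  47.2  80.8  32.3 103.4 -60.9] t 16.45 gp [ 0.4463 -0.2343  0.0773] F [ 0.8 -0.4  0.3] w 0.0749
TCP now [ 0.4473 -0.2182  0.0679] target [ 0.4505 -0.1468  0.0231] world d [ 0.0032  0.0713 -0.0447]
once: shift/50 [-0.051 -0.021  1.684] rot/8 [-0.011  0.043  0.025]
per row N=4 [-0.014 -0.005  0.421] [-0.003  0.011  0.006]
```

View pics/s14.png

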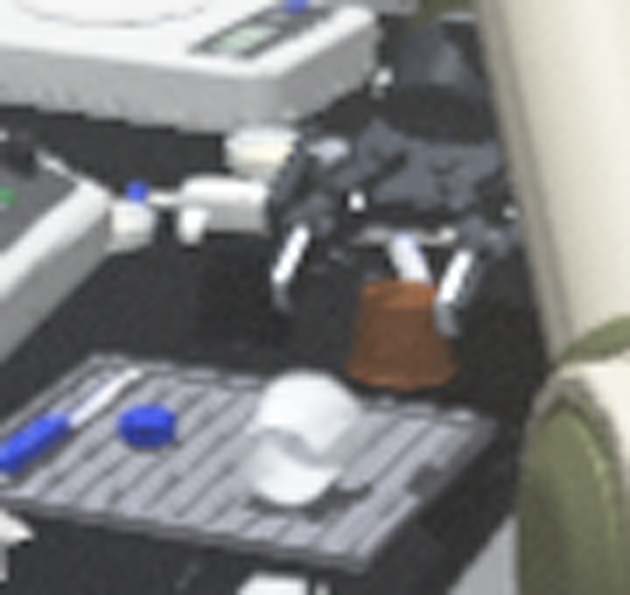

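Fingers straddle the cup line; advance along the tool axis, slowly.

```bash
python3 -m pendant '[75,-0.01,-0.01,0.3,0,0.04,0,75,-0.01,0,0.4,0,0,0,75,-0.02,0,0.4,0,0,0,75,-0.01,0,0.3,0,0,0,75,0,0,0.2,0,0,0,75,0,0,0,0,0,0]'
python3 - <<'E'
from h import *
st()
R=toolR(-3.5,-60)
delta(np.array([.4495,-.163,.0325]),R,4)
c=cam("side");crop(c,270,160,320,215,12,"s15.png")
E
```

```text
time_s: 17.1
position: [0.4518, -0.1518, 0.0278]
tool_rot: [[0.024, 0.998, 0.054], [0.503, -0.059, 0.862], [0.864, 0.007, -0.503]]
ft_force: [0.4, 0.0, -0.3]
grip_width: 0.0754
q [-52.3  48.6  88.9  34.9  93.9 -63.9] t 17.1 gp [ 0.4508 -0.168   0.0372] F [ 0.4  0.  -0.3] w 0.0754
TCP now [ 0.4518 -0.1518  0.0278] target [ 0.4505 -0.1468  0.0231] world d [-0.0013  0.005  -0.0046]
once: shift/50 [-0.03  -0.033  0.132] rot/8 [0.011 0.028 0.051]
per row N=4 [-0.008 -0.008  0.033] [0.003 0.007 0.013]
```

View pics/s15.png

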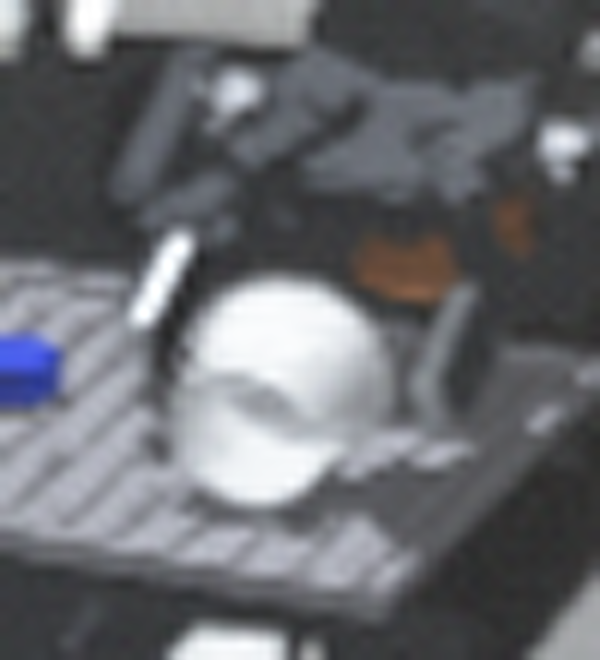

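```bash
python3 -m pendant '[75,-0.03,-0.03,0.16,0,0.03,0.05,68,0,0,0,0,0,0,60,0,0,0,0,0,0,52,0,0,0,0,0,0,42,0,0,0,0,0,0,42,0,0,0,0,0,0,42,0,0,0,0,0,0,42,0,0,0,0,0,0,42,0,0,0,0,0,0]' 25
python3 - <<'E'
from h import *
st()
c=cam("side");crop(c,270,160,320,215,12,"s16.png")
E
```

```text
time_s: 18.05
position: [0.4508, -0.1468, 0.0222]
tool_rot: [[0.031, 0.998, 0.056], [0.499, -0.064, 0.864], [0.866, 0.001, -0.5]]
ft_force: [1.0, -3.8, 5.0]
grip_width: 0.053
q [-52.1  49.   89.7  35.2  93.  -64.1] t 18.05 gp [ 0.4498 -0.1629  0.0315] F [ 1.  -3.8  5. ] w 0.053
```

View pics/s16.png

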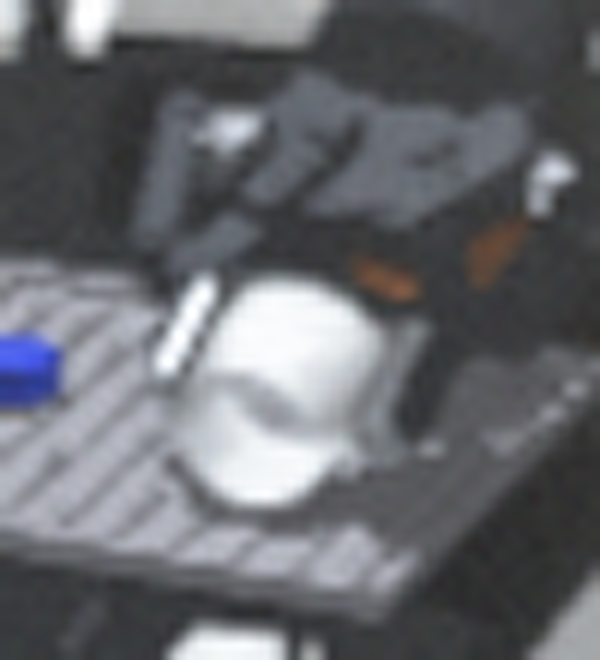

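```bash
python3 -m pendant '[42,0.1,0,-0.06,0,0,0,42,0.2,0,-0.12,0,0,0,42,0.4,0,-0.23,0,0,0,42,0.5,0,-0.29,0,0,0,42,0.5,0,-0.29,0,0,0,42,0.5,0,-0.29,0,0,0,42,0.4,0,-0.23,0,0,0,42,0,0,0,0,0,0]'
python3 - <<'E'
from h import *
st()
c=cam("side");crop(c,250,110,330,190,8,"s17.png")
delta([.45,-.05,.25],toolR(-3.5,22),12)
E
```

```text
time_s: 18.9
position: [0.4507, -0.1471, 0.175]
tool_rot: [[0.028, 0.998, 0.056], [0.502, -0.063, 0.862], [0.864, 0.004, -0.503]]
ft_force: [-1.2, 0.3, -0.6]
grip_width: 0.0531
q [-52.1  35.   85.2  37.1 107.8 -53.2] t 18.9 gp [ 0.4497 -0.1632  0.1844] F [-1.2  0.3 -0.6] w 0.0531
TCP now [ 0.4505 -0.1469  0.1734] target [ 0.4496 -0.057   0.2327] world d [-0.0009  0.0899  0.0592]
once: shift/50 [ 1.924 -0.128  0.956] rot/8 [ 2.3000e-02 -1.0237e+01 -7.0000e-03]
per row N=12 [ 0.192 -0.01  -0.038] [ 0.002 -0.853 -0.001]
```

View pics/s17.png

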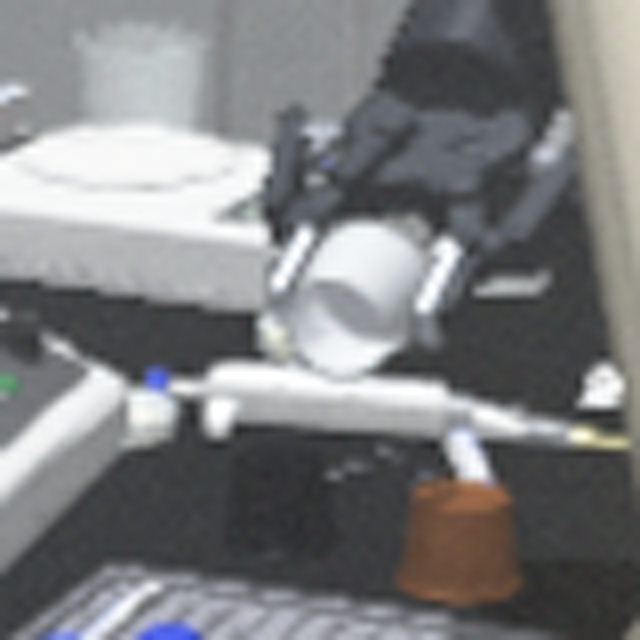

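```bash
python3 -m pendant '[42,0.19,-0.01,-0.04,0,-0.85,0,42,0.19,-0.01,-0.04,0,-0.85,0,42,0.19,-0.01,-0.04,0,-0.85,0,42,0.19,-0.01,-0.04,0,-0.85,0,42,0.19,-0.01,-0.04,0,-0.85,0,42,0.19,-0.01,-0.04,0,-0.85,0,42,0.19,-0.01,-0.04,0,-0.85,0,42,0.19,-0.01,-0.04,0,-0.85,0,42,0.19,-0.01,-0.04,0,-0.85,0,42,0.19,-0.01,-0.04,0,-0.85,0,42,0.19,-0.01,-0.04,0,-0.85,0,42,0.19,-0.01,-0.04,0,-0.85,0]'; python3 -m pendant '[42,0,0,0,0,0,0]'>/dev/null
python3 - <<'E'
from h import *
st()
c=cam("side");crop(c,210,80,330,170,6,"s18.png")
delta([.5765,.261,.2],toolR(53.3,22),12)
E
```

```text
time_s: 20.15
position: [0.4498, -0.0582, 0.2327]
tool_rot: [[0.058, 0.998, -0.022], [0.926, -0.062, -0.372], [-0.372, 0.001, -0.928]]
ft_force: [0.3, 0.3, -0.2]
grip_width: 0.0534
q [-10.   13.4  90.  -22.3  75.2  -1.2] t 20.25 gp [ 0.4498 -0.0492  0.2487] F [ 0.1 -0.6 -0.9] w 0.0534
TCP now [ 0.4496 -0.0571  0.2317] target [0.5821 0.2568 0.1827] world d [ 0.1325  0.3139 -0.049 ]
once: shift/50 [ 6.334  2.275 -1.449] rot/8 [-2.643 -0.064 -6.577]
per row N=12 [ 0.415  0.422 -0.078] [-0.22  -0.005 -0.548]
```

View pics/s18.png

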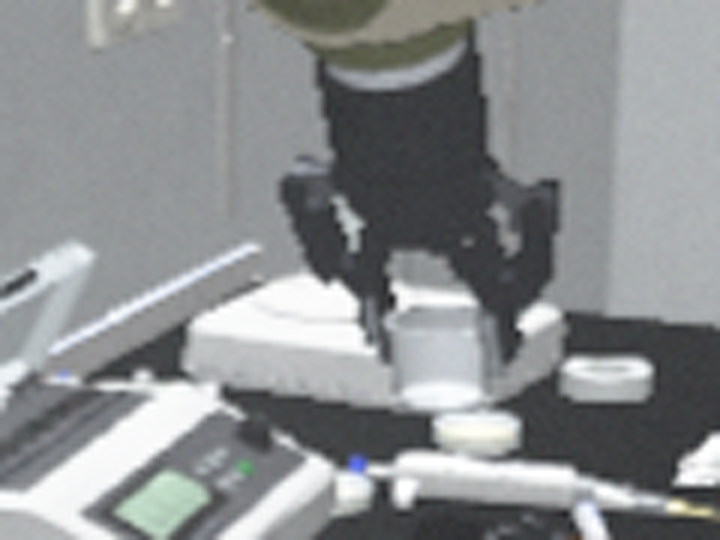

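```bash
python3 -m pendant '[42,0.415,0.42,-0.08,-0.22,0,-0.55,42,0.415,0.42,-0.08,-0.22,0,-0.55,42,0.415,0.42,-0.08,-0.22,0,-0.55,42,0.415,0.42,-0.08,-0.22,0,-0.55,42,0.415,0.42,-0.08,-0.22,0,-0.55,42,0.415,0.42,-0.08,-0.22,0,-0.55,42,0.415,0.42,-0.08,-0.22,0,-0.55,42,0.415,0.42,-0.08,-0.22,0,-0.55,42,0.415,0.42,-0.08,-0.22,0,-0.55,42,0.415,0.42,-0.08,-0.22,0,-0.55,42,0.415,0.42,-0.08,-0.22,0,-0.55,42,0.415,0.42,-0.08,-0.22,0,-0.55]'; python3 -m pendant '[42,0,0,0,0,0,0]'>/dev/null
python3 - <<'E'
from h import *
st()
c=cam("side");a=proj(c,[.5765,.261,.18]).astype(int);print(a)
crop(c,a[0]-60,a[1]-50,a[0]+60,a[1]+50,6,"s19.png");np.save("s19.npy",a)
t=cam("top");crop(t,90,80,240,200,5,"t19.png")
delta([.5765,.261,.2],toolR(53.3,22),12)
E
```

```text
time_s: 21.5
position: [0.5831, 0.2544, 0.1855]
tool_rot: [[-0.745, 0.597, 0.297], [0.556, 0.802, -0.218], [-0.368, 0.003, -0.93]]
ft_force: [0.4, -0.3, -1.0]
grip_width: 0.0532
q [ 20.2  29.1  73.1 -19.5  66.7 -27.2] t 21.6 gp [0.5766 0.2599 0.2024] F [-0.1  0.3 -0.4] w 0.0529
[192 185]
TCP now [0.5828 0.2537 0.1859] target [0.5821 0.2568 0.1827] world d [-0.0006  0.0032 -0.0032]
once: shift/50 [0.068 0.043 0.042] rot/8 [ 0.013 -0.044 -0.024]
per row N=12 [0.006 0.004 0.003] [ 0.001 -0.004 -0.002]
```

View pics/s19.png

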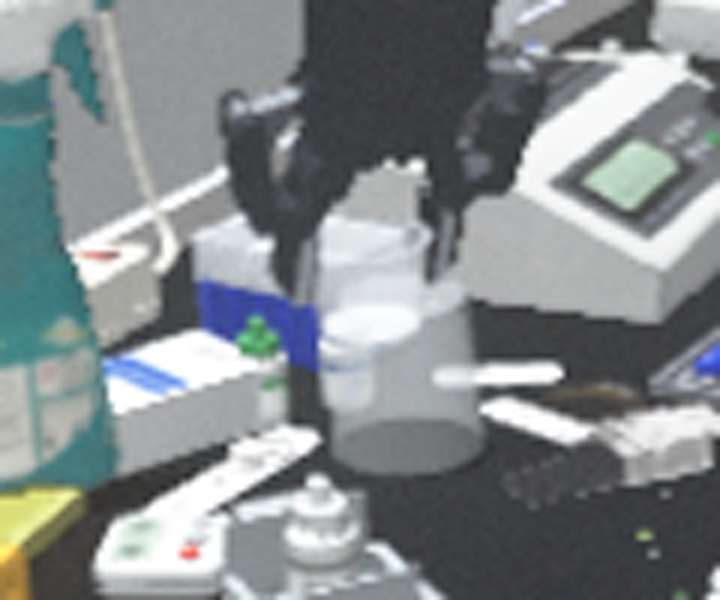

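View pics/t19.png

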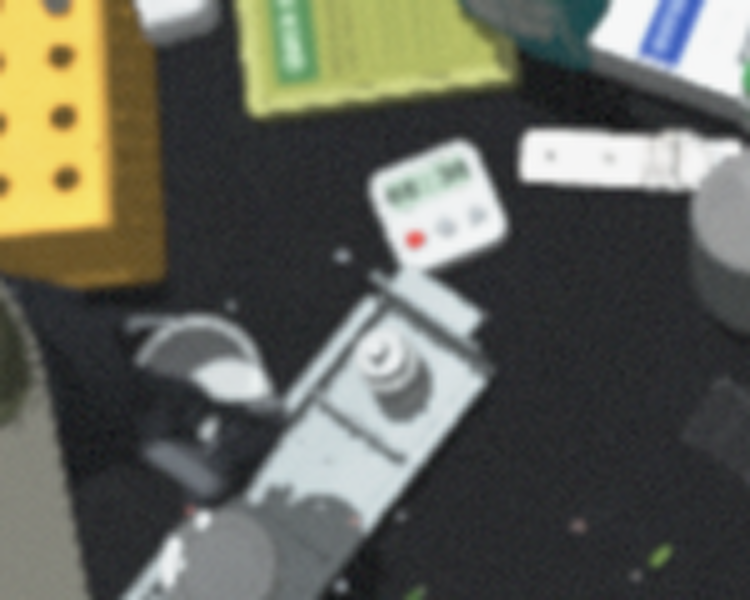

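Run:
```python
from h import *
c=cam("side")
for z in(.165,.168,.171,.21):print(z,proj(c,[.5766,.26,z]).round(1))
print(ray(c,194,189.2,.168))
s=observe();R=np.array(s["tool_rot"]);print(R.T@np.array([0,0,-.05])/.05)
delta([.5765,.261,.08],toolR(53.3,22),5)
```

```text
0.165 [193.  190.6]
0.168 [193.  189.5]
0.171 [192.9 188.4]
0.21 [192.3 173.9]
[0.57543184 0.25693674 0.168     ]
[ 0.36929636 -0.00313515  0.92930639]
TCP now [0.5829 0.2533 0.1861] target [0.5821 0.2568 0.0627] world d [-0.0008  0.0035 -0.1235]
once: shift/50 [0.962 0.039 2.275] rot/8 [ 0.012 -0.041 -0.03 ]
per row N=5 [0.194 0.009 0.455] [ 0.002 -0.008 -0.006]
```

```bash
python3 -m pendant '[42,0.19,0.01,0.45,0,-0.04,-0.03,42,0.19,0.01,0.45,0,0,0,42,0.19,0.01,0.45,0,0,0,42,0.19,0.01,0.45,0,0,0,42,0.19,0,0.45,0,0,0,42,0,0,0,0,0,0]'
python3 - <<'E'
from h import *
st()
c=cam("side");a=proj(c,[.5765,.261,.05]).astype(int);print(a)
crop(c,a[0]-50,a[1]-45,a[0]+50,a[1]+45,7,"s20.png")
t=cam("top");crop(t,100,110,210,210,6,"t20.png")
delta([.5765,.261,.041],toolR(53.3,22),12)
E
```

```text
time_s: 22.35
position: [0.5813, 0.2557, 0.0613]
tool_rot: [[-0.745, 0.597, 0.297], [0.554, 0.802, -0.224], [-0.372, -0.003, -0.928]]
ft_force: [-0.4, -0.6, -1.2]
grip_width: 0.0531
q [ 20.4  37.1  81.5 -23.6  51.7 -19.8] t 22.35 gp [0.5757 0.2599 0.0787] F [-0.4 -0.6 -1.2] w 0.0531
[194 231]
TCP now [0.5829 0.2568 0.065 ] target [0.5821 0.2568 0.0237] world d [-0.0008  0.     -0.0413]
once: shift/50 [ 0.323 -0.011  0.761] rot/8 [0.019 0.006 0.002]
per row N=12 [ 0.027 -0.001  0.063] [0.002 0.    0.   ]
```

View pics/s20.png

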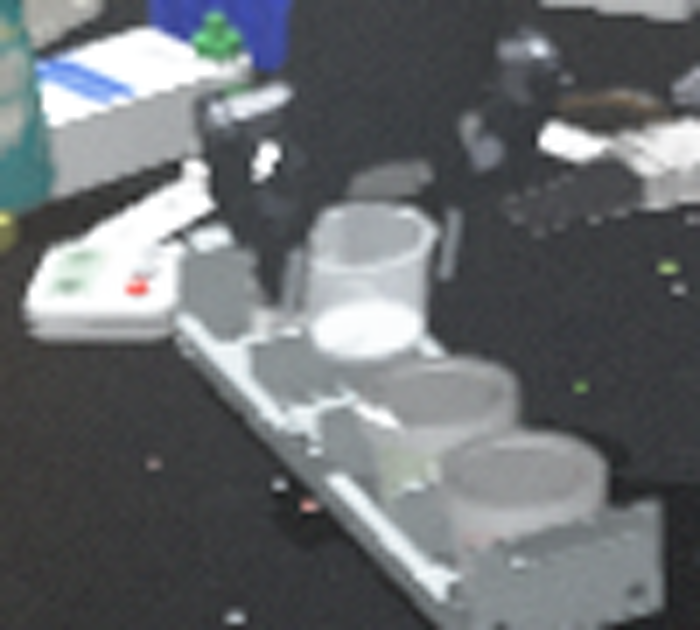

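View pics/t20.png

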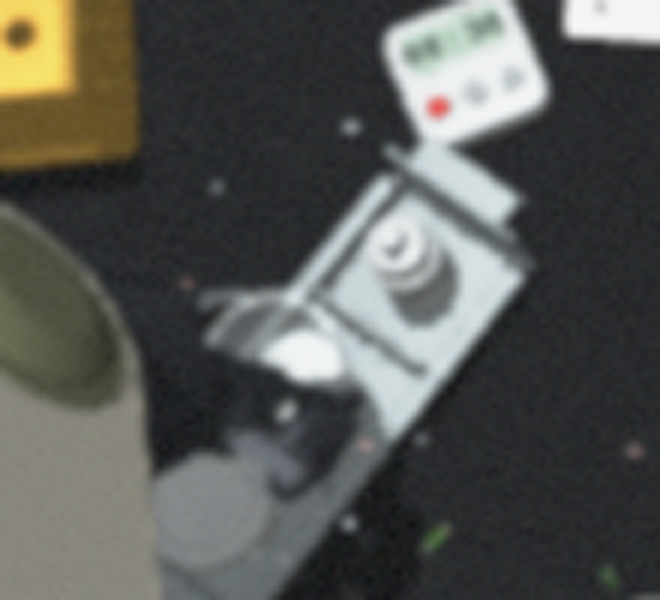

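Run:
```python
from h import *
c=cam("side")
u=np.array([.8013,-.5983]);w=-np.array([u[1],-u[0]]);o=np.array([.5765,.261])
p=ray(c,196.1,232.6,.046);q=p[:2]-o;print(p,"w",q@w,"u",q@u)
st();st()
s=[observe()["position"] for _ in range(3)];print(s)
# where carrier's cell appears in side view: overlay
im=cv2.resize(c[0][186:276,144:244,::-1],None,fx=7,fy=7,interpolation=cv2.INTER_CUBIC)
def P(a,b,z):
    p=proj(c,[*(o+a*w+b*u),z]);return tuple(int(round(v)) for v in((p[0]-144+.5)*7,(p[1]-186+.5)*7))
for s in(-.034,.034): cv2.line(im,P(-.0325,s,.036),P(.0325,s,.036),(0,255,0),1)
for s in(-.036,.036): cv2.line(im,P(s,-.17,.021),P(s,.1,.021),(255,0,0),1)
for s in(-.0325,.0325):
    cv2.line(im,P(s,-.0325,.006),P(s,.0325,.006),(0,0,255),1);cv2.line(im,P(-.0325,s,.006),P(.0325,s,.006),(0,0,255),1)
cv2.imwrite("pics/s21.png",im)
```

```text
[0.57479321 0.25752068 0.046     ] w -0.0038091535079703732 u 0.0007140278556193136
q [ 20.5  36.8  81.2 -23.6  51.8 -19.8] t 22.5 gp [0.5775 0.2613 0.0831] F [1.2 0.6 0.1] w 0.0532
q [ 20.5  36.8  81.2 -23.6  51.8 -19.8] t 22.5 gp [0.5775 0.2613 0.0831] F [1.2 0.6 0.1] w 0.0532
[array([0.58321581, 0.25713087, 0.06578703]), array([0.58321581, 0.25713087, 0.06578703]), array([0.58321581, 0.25713087, 0.06578703])]
```

View pics/s21.png

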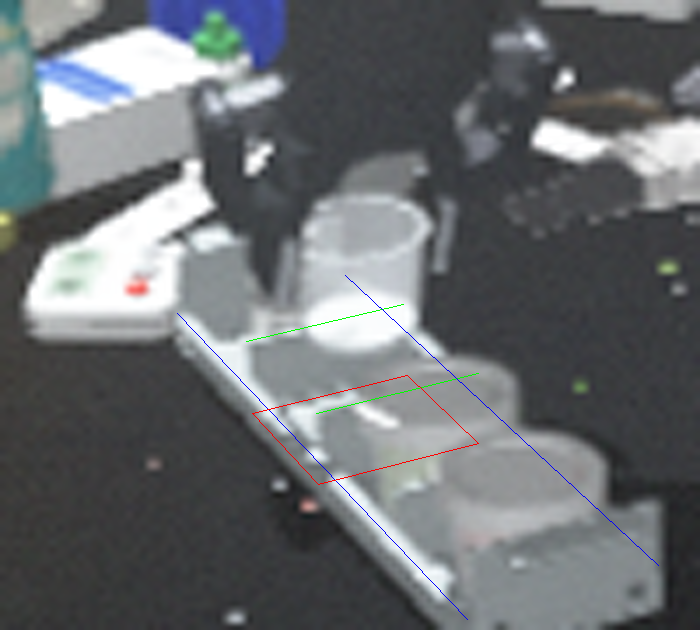

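```bash
python3 -m pendant '[42,0.03,0,0.09,0,0,0,42,0.04,0,0.09,0,0,0,42,0.04,0,0.09,0,0,0,42,0.04,0,0.09,0,0,0,42,0.03,0,0.09,0,0,0,42,0.04,0,0.09,0,0,0,42,0.02,0,0.05,0,0,0,42,0,0,0,0,0,0,42,0,0,0,0,0,0]'
python3 - <<'E'
from h import *
st()
c=cam("side")
crop(c,144,186,244,276,7,"s22.png")
delta([.5765,.261,.041],toolR(53.3,22),12)
E
```

```text
time_s: 23.4
position: [0.5824, 0.2579, 0.0326]
tool_rot: [[-0.744, 0.595, 0.303], [0.553, 0.803, -0.222], [-0.375, 0.002, -0.927]]
ft_force: [0.1, -0.3, 0.7]
grip_width: 0.0534
q [ 20.6  39.4  82.8 -24.9  48.1 -17.6] t 23.4 gp [0.5767 0.262  0.0499] F [ 0.1 -0.3  0.7] w 0.0534
TCP now [0.5824 0.2579 0.0327] target [0.5821 0.2568 0.0237] world d [-0.0003 -0.001  -0.009 ]
once: shift/50 [ 0.06  -0.021  0.17 ] rot/8 [0.024 0.007 0.012]
per row N=12 [ 0.005 -0.002  0.014] [0.002 0.001 0.001]
```

View pics/s22.png

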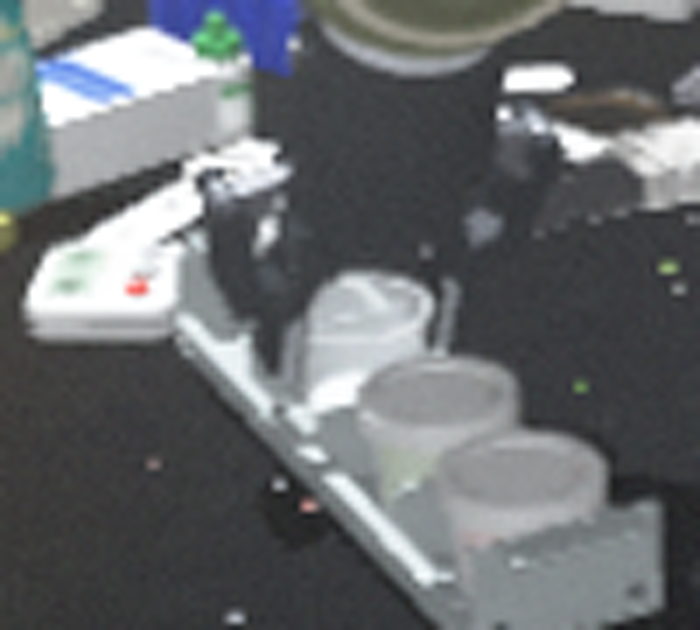

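```bash
python3 -m pendant '[42,0.015,-0.01,0.037,0,0,0,42,0.015,0,0.037,0,0,0,42,0,0,0,0,0,0]'|egrep 'pos|ft'; python3 -m pendant '[42,0.015,0,0.037,0,0,0,42,0,0,0,0,0,0]'|egrep 'pos|ft'; python3 -m pendant '[42,0.008,0,0.02,0,0,0,42,0,0,0,0,0,0]'|egrep 'pos|ft'
```

```text
position: [0.5818, 0.2573, 0.0282]
ft_force: [-0.4, -0.9, 0.9]
position: [0.5819, 0.2574, 0.0262]
ft_force: [0.6, -0.1, -0.9]
position: [0.582, 0.2574, 0.0253]
ft_force: [0.6, 0.7, 1.0]
```

```bash
python3 -m pendant '[42,0.008,0,0.02,0,0,0,42,0,0,0,0,0,0]'|egrep 'pos|ft'
```

```text
position: [0.582, 0.2574, 0.0242]
ft_force: [-0.4, -0.0, -0.3]
```

```bash
python3 -m pendant '[42,0.008,0,0.02,0,0,0,42,0,0,0,0,0,0]'|egrep 'pos|ft';python3 -m pendant '[42,0.006,0,0.014,0,0,0,42,0,0,0,0,0,0]'|egrep 'pos|ft'
```

```text
position: [0.582, 0.2574, 0.0232]
ft_force: [0.3, 0.0, 0.5]
position: [0.5822, 0.2573, 0.0229]
ft_force: [-0.4, -0.8, 4.0]
```

```bash
python3 -m pendant '[42,0.006,0,0.014,0,0,0,42,0,0,0,0,0,0]'|egrep 'pos|ft'
```

```text
position: [0.5824, 0.2572, 0.0228]
ft_force: [-2.0, -3.6, 9.0]
```

```bash
python3 -m pendant '[42,0,0,-0.006,0,0,0,42,0,0,0,0,0,0]'|egrep 'pos|ft'
python3 - <<'E'
from h import *
st()
c=cam("side")
crop(c,160,200,220,255,12,"s23.png")
t=cam("top");crop(t,100,110,210,210,6,"t23.png")
E
```

```text
position: [0.5823, 0.2573, 0.0229]
ft_force: [-1.6, -2.4, 6.7]
q [ 20.6  40.1  83.3 -25.5  46.9 -16.9] t 25.15 gp [0.5766 0.2614 0.0402] F [-1.6 -2.4  6.7] w 0.0532
```

View pics/s23.png

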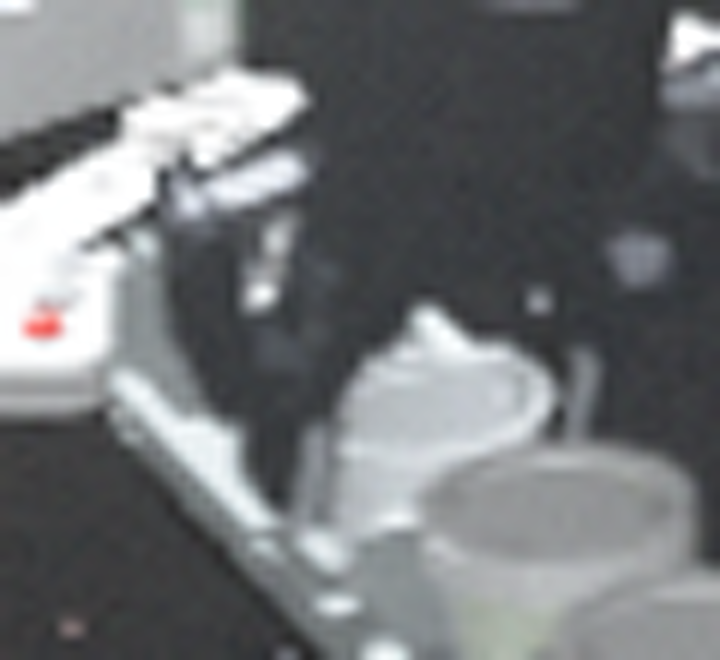

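View pics/t23.png

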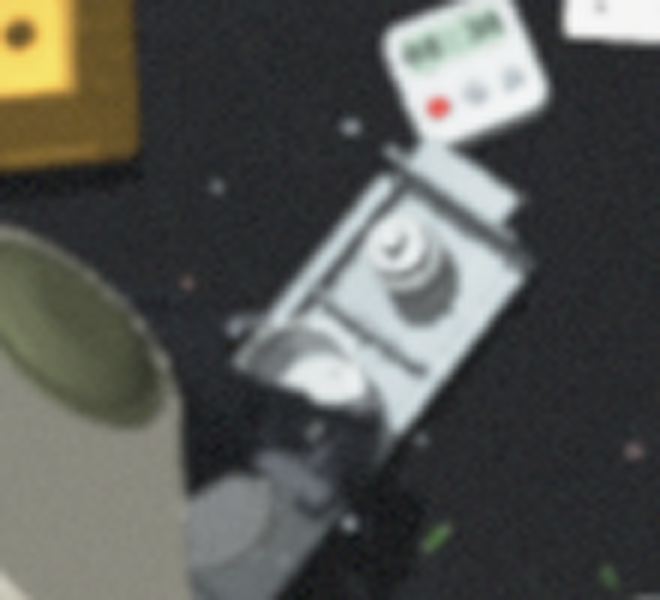

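```bash
python3 -m pendant '[54,0,0,0,0,0,0,56,0,0,0,0,0,0,58,0,0,0,0,0,0,60,0,0,0,0,0,0,63,0,0,0,0,0,0,66,0,0,0,0,0,0,66,0,0,0,0,0,0]'|egrep 'pos|ft|grip'
python3 - <<'E'
from h import *
c=cam("side")
crop(c,160,200,220,255,12,"s24.png")
E
```

```text
position: [0.5819, 0.2576, 0.022]
ft_force: [-0.3, -0.2, -0.7]
grip_width: 0.0658
```

View pics/s24.png

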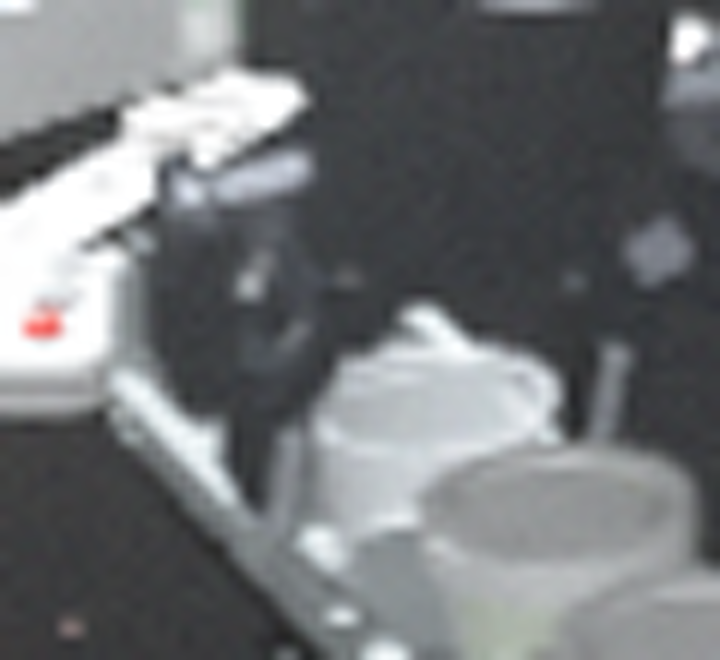

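```bash
python3 -m pendant '[66,0,0,-0.1,0,0,0,66,0,0,-0.2,0,0,0,66,0,0,-0.3,0,0,0,66,0,0,-0.4,0,0,0,66,0,0,-0.5,0,0,0,66,0,0,-0.7,0,0,0,66,0,0,-0.8,0,0,0,66,-0.8,0,-0.4,0,0,0,66,-0.9,0,0.0,0,0,0,66,-0.9,0,0,0,0,0,66,0,0,0,0,0,0]'|egrep 'pos|ft|grip'
python3 - <<'E'
from h import *
c=cam("side")
crop(c,150,190,250,280,7,"s25.png")
t=cam("top");crop(t,90,120,200,240,5,"t25.png")
E
```

```text
position: [0.6303, 0.2207, 0.2323]
ft_force: [-1.5, -0.3, -0.0]
grip_width: 0.0664
```

View pics/s25.png

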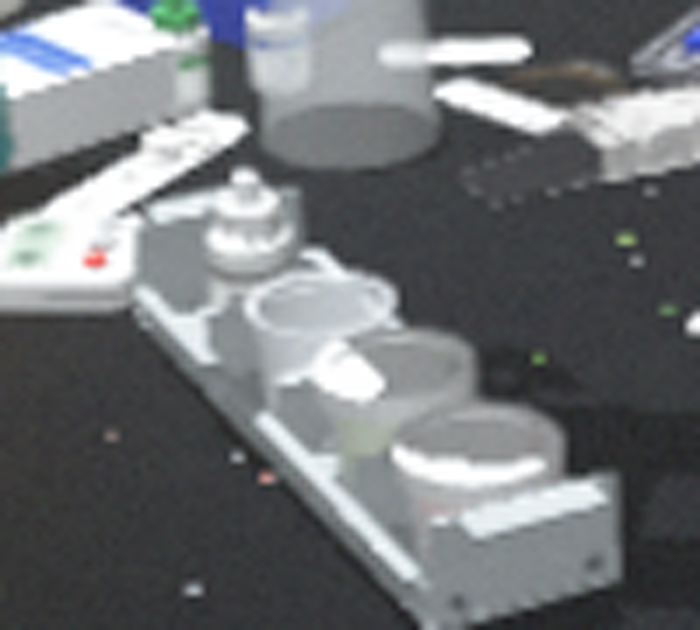

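View pics/t25.png

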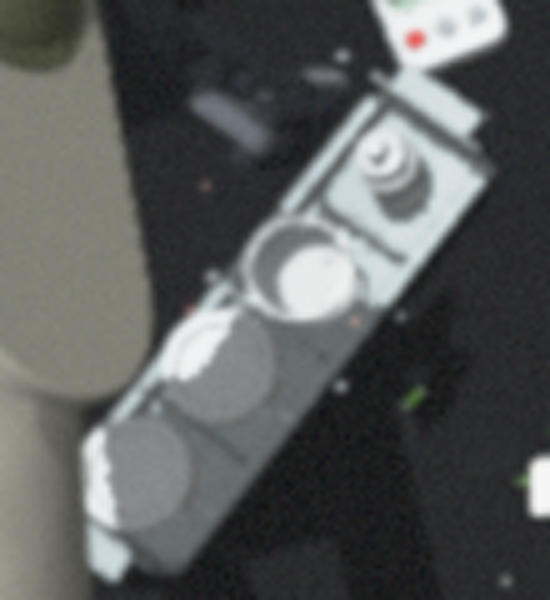

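Run:
```python
from h import *
c=cam("top");s=cam("side")
u=np.array([.8013,-.5983]);w=np.array([.5983,.8013]);o=np.array([.5765,.261])
for n,k,p,z in[("rim top",c,(90+303/5-.4,120+266/5-.4),.048),("base top",c,(90+318/5-.4,120+282/5-.4),.0075),("rim side",s,(150+321/7-.4,190+304/7-.4),.048)]:
    q=ray(k,*p,z);print(n,q.round(4),"w %.4f u %.4f"%((q[:2]-o)@w,(q[:2]-o)@u))
st()
crop(c,270,150,410,255,5,"t26.png")
# rim heights from top depth
for a in range(0,360,45):
    q=ray(c,90+303/5-.4,120+266/5-.4,.048)[:2]+.0268*np.array([np.cos(np.radians(a)),np.sin(np.radians(a))])
    px=proj(c,[*q,.048]);v,x=np.round(px[::-1]).astype(int)
    z=max(dep(c,x+i,v+j)[2] for i in(-1,0,1) for j in(-1,0,1));print(a,round(z,4))
```

```text
rim top [0.577  0.2607 0.048 ] w 0.0001 u 0.0006
base top [0.5778 0.2641 0.0075] w 0.0032 u -0.0008
rim side [0.5729 0.264  0.048 ] w 0.0003 u -0.0046
q [ 16.2  29.4  65.2 -18.1  72.4 -33.8] t 27.3 gp [0.6204 0.2283 0.2458] F [ 0.  -0.1 -0.6] w 0.0662
0 0.0486
45 0.9905
90 0.0521
135 0.0511
180 0.0498
225 0.0495
270 0.0503
315 0.0483
```

View pics/t26.png

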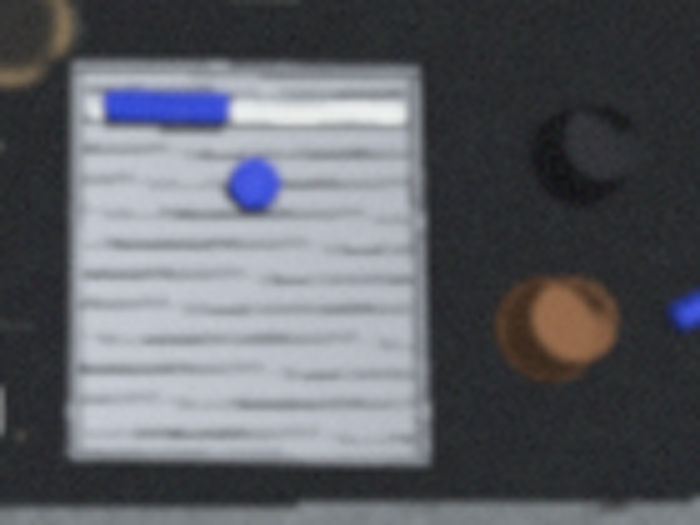

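The cup's rim sits level at about 48–52 mm and the cup is within about 5 mm of the cell centre. The spatula, cap and look-alikes haven't moved, and the gripper is clear, so I'm handing in the job.

Run:
```python
from h import *
print(close_job())
```

```text
the job is handed in; nothing more can be done
None
```

The cup now stands mouth-up in the carrier's free cell, let go, and the job is handed in after about 27 s of the 64 s allowed. I picked it up mouth-down with the tool tilted, laid it on its side over a rib gap on the mat, and gripped it again near the rim from the mouth side. I then turned it upright, lowered it until it touched the floor (about 9 N at the wrist) and released it.

**Last checks:**
- **Position:** the cup was within about 5 mm of the cell centre. The top view put the rim within 1 mm and the base about 3 mm off; the side view put the rim about 5 mm off.
- **Upright:** rim heights read 48–52 mm, so the cup is level to within a few degrees. One depth sample of eight had no reading and I left it out.
- **Other things:** the spatula, cap, filled cups, bottle and the brown and black look-alikes were where they started in the last pictures. I judged this by eye and did not measure them.
- **Robot:** the gripper was clear, about 0.2 m above the worktop, and the wrist force was near zero.

My first approach, tilted the other way, would have taken joint 4 close to its limit. I backed off without touching anything and came in from the opposite side.

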